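# Hook the belt-tensioner spring onto its anchor post with the spring puller

### The arm

A 7-joint arm with a two-finger parallel gripper is mounted at the origin on the work surface. World frame = base frame: x ahead of the robot, y to its left, z up, the work surface at z = 0. Lengths are in m, angles in rad, forces in N, time in s.
With the tool pointing down it reaches from about 0.4 to 0.85 m from the base axis. Payload 4.5 kg.
Tool frame: the origin (TCP) lies at the very end of the fingers, on their centre line; the grasp point (between the pads) lies 19 mm behind it; y points along the fingers, x is the direction in which the jaws open and shut, and the axes are right-handed (so a half turn about y gives the same grasp; the last joint's range is limited). The gripper opens to 88 mm and grips with 3 to 60 N. Pads are 18 mm wide; open, the fingers measure 123 mm over their backs; the gripper's body (75 mm by 187 mm) begins 45 mm behind the grasp point.
Start: joints at [-1.268, 0.689, -0.195, 1.565, 0.157, 0.902, -0.215], TCP at [0.166, 0.603, 0.218] pointing down, gripper open.
Joint ranges: [-3.01, 3.01], [-0.46, 2.08], [-1.47, 1.51], [0.13, 2.56], [-1, 4.14], [0.04, 2.09], [-2.66, 2.66]. Speed limits (rad/s): [2.57, 2.57, 3.14, 3.14, 3.14, 3.14, 3.14].

### API

Orientations are given as a unit quaternion [x, y, z, w].
In Python, from plant import r gives the robot as it stands.
- The arm moves only by the shell command python3 -m inch 'ROWS' [OPENING] [FORCE]. ROWS is JSON, a list of rows, each a list of 6 numbers: the shift along the tool's x, y, z in mm, then the turn, a rotation vector about the tool's x, y, z in rad. In form: [[x, y, z, ax, ay, az], ...]. A call has 1 to 12 rows; each row shifts and turns the commanded pose from where the row before left it, along the tool's axes as they then stand; what a row does not reach is not made up. A row lasts 1/12 s, in which the tool goes at most 41.7 mm and 7.16 degrees, less where a joint would pass 70% of its speed; a pose out of reach is approached as far as the arm can. A call is refused whole if a number of a shift passes 41.7 or a number of a turn 0.125, either way. A call with a gripper value outside its range is refused whole. OPENING is the finger opening in mm, from 0 to 88.1, set as the call begins (- or left out, the last holds). The fingers move at their own pace and stop on an object; FORCE is the grip in N (left out, the last holds). Time passes only in rows, so rows that do not move let the fingers close. It gives the time, the measured TCP pose, the force and the opening at its end, in the units of the state.
- r.get_state(): the state, without advancing time (a new reading comes with each control period).
- r.snapshot(name): name is "scene" or "side" or "wrist"; returns a dict with "img" (420x560x3 uint8, red, green, blue), "range_z" (420x560 float32, m along the optical axis (not along the pixel's ray), 0 where there is no reading), "mtx" (3x3 intrinsics, pixels), "k1" (the pictures are not rectified: a ray, as slopes to the right and down, at radius r is drawn at 1 + k1 r^2 times it, then the intrinsics apply), "camera_from_world" (4x4, takes a point from world to camera coordinates); the wrist camera has in their place "tool_from_camera" (4x4, takes a point from camera to tool coordinates, whose origin is the TCP and whose axes are the tool frame's). Camera axes: x right, y down, z forward; pixel columns grow to the right and rows downward; lengths in m; the calibration is good to about 2 mm. A picture is of the moment at which its call begins: read the wrist's pose just before it.
- r.finish_job(): hands the job in, once; it reports no verdict.
The state is a dict: "clock": time; "q": joint angles; "qd": joint speeds; "joint_torque": joint torques, N m; "tool_pos": TCP position; "eef_rot": TCP orientation; "contact_force": force on the tool from outside, world axes, zero at the start; "moment": the same for the moment, N m; "opening": opening from 0.0 (shut) to 1.0 (fully open).
Only numpy, scipy, OpenCV 4.12 (cv2) and the standard library are available. Lean on these libraries where they do the work, as an engineer would, in place of code of your own. Each camera call takes 0.05 s, during which the arm holds its last target.

### The job

Take the spring puller from its wooden stand, put its prong in the spring's small outer eye, stretch the spring and hook its larger square eye over the headed anchor post, so that the wire is caught under the head and stays stretched by itself. Work gently: feel for the post instead of forcing the wire onto its head, stretch no more than 45 mm, never let the spring snap back and keep the fingers off its end. Finish with the puller standing in its stand again, and leave the jar, spare pulley and wrench alone.

Things in the scene. Friction and masses are not known exactly. Their poses are not given: they have to be found in the camera images.
- plate: Fixed steel belt-tensioner plate, 290 x 130 x 8 mm, flat on the bench. Origin on the bench; its level x axis is the line on which the spring is stretched and hooked, from the spring's root towards its free end; z up. It spans x -140 to +150 mm. A fixed idler pulley (56 mm across, up to 36 mm high) stands at x -95, y +38; otherwise it carries only the spring and the anchor post.
- spring_root (a point): Pivot of the spring's fixed end, at plate x -115, y 0, z 34 mm, between two steel cheeks up to 46 mm high. About it the spring swings sideways +-0.25 rad and rises up to 0.3 rad. Left free it slants up about 0.2 rad; pressed down level, it pushes up with 2 to 3 N at the pull eye.
- anchor_mark (a point): Middle of the post's slot: plate x +10, y 0, at z 38 mm (underside of the post's head). The post is hand-set in the slot: it stands at y 0 but up to 10 mm nearer to or farther from the root than this mark, so its true place must be seen or felt. Post: steel neck 8 mm in diameter; flat round head 16 mm in diameter, z 38 to 42; foot collar 20 mm in diameter, z 8 to 11.
- spring_end: Free end of the spring: level frame of 4 mm wire. x outwards along the spring, z up; origin = root shifted by the stretch. Along x (mm): square hook eye, opening 20 x 20, from 87 to 107; its outer crossbar (centreline 109) bears on the far side of the post's neck when hooked; stem to 141; pull eye, opening 14 x 14, from 143 to 157; end at 161.
- hook_eye (a point): Centre of the square hook eye (97 mm along spring_end's x). It passes over the post's head only when centred on it within 2 to 3 mm; if not, the wire lands on the head and stays about 8 mm too high. Hooked, this point is less than 39 mm above the bench.
- pull_eye (a point): Centre of the small outer pull eye (150 mm along spring_end's x), meant for the puller's prong; about 60 mm above the bench at the start.
- spring_stretch (a joint): Stretch of the spring in m, 0 = relaxed. Tension is about 3 N at 0 plus 0.18 N per mm. With the post at the mark the hook eye is centred over the head at about 28 mm, and it rests hooked at about 22 mm; both shift with the post (by +-10 mm). Not over 45 mm.
- puller: Loose spring puller, about 0.12 kg, upright in its stand. Origin at the tip of the prong, z up along the tool. Steel prong 6 mm in diameter from z = 0 to 18 mm; round shoulder 22 mm in diameter from 18 to 22 mm (it rests on the stand, and pushes the wire down); shaft 10 mm in diameter to 34 mm; square black handle 24 x 24 mm (sides along x and y) from 34 to 104 mm.
- stand: Fixed wooden stand block, 70 x 70 x 30 mm, origin under its centre.
- stand_hole (a point): Mouth of the stand's hole, centre of its top, 30 mm above the bench: 12 mm in diameter, 24 mm deep, 2 mm chamfer. The prong stands in it with the shoulder on the block, tip 12 mm above the bench.
- jar: Bystander: closed glass jar, 52 mm in diameter, 70 mm high; origin under its centre.
- spare_pulley: Bystander: loose aluminium pulley lying flat, 64 mm in diameter, 26 mm high; origin under its centre.
- wrench: Bystander: flat steel wrench, 170 mm long along its x; origin under its middle.
Mind the look-alikes: they are no part of the job. Several things have the shape of the stand; the one meant has the colours described above.

How it is judged:
By the outcome, as a careful person would: the job done as asked, in the order asked, and still so for the second after the job is handed in, with the robot touching nothing.
It also fails if it takes over 72 s, if anything falls off the work surface, if the arm or the gripper's body presses on something with over 40 N, if the wrist force passes 120 N, or if a joint passes its speed limit or range.

## Working session

There is one attempt and no reset: what is moved stays moved. The work goes in short steps, Python scripts to look and compute and a shell command to move; the robot and the scene stay as the last step left them, time stands still between calls to the robot, and variables do not carry over. Pictures are saved under pics/ and viewed, and the job is handed in when it is done.

```bash
ls; mkdir -p pics; cat > h.py <<'E'
import numpy as np, cv2, json
from plant import r
from scipy.spatial.transform import Rotation as R
def snap(name,fn=None):
    s=r.get_state(); d=r.snapshot(name)
    T=np.eye(4);T[:3,:3]=R.from_quat(s['eef_rot']).as_matrix();T[:3,3]=s['tool_pos']
    if name=='wrist': d['wfc']=T@np.array(d['tool_from_camera'])
    else: d['wfc']=np.linalg.inv(np.array(d['camera_from_world']))
    d['mtx']=np.array(d['mtx'])
    if fn:
        cv2.imwrite(f'pics/{fn}.png',d['img'][:,:,::-1]); np.savez(f'pics/{fn}.npz',img=d['img'],rz=d['range_z'],mtx=d['mtx'],k1=d['k1'],wfc=d['wfc'])
    return d
def load(fn):
    z=np.load(f'pics/{fn}.npz'); return dict(img=z['img'],range_z=z['rz'],mtx=z['mtx'],k1=float(z['k1']),wfc=z['wfc'])
def ray(d,u,v):
    m=d['mtx']; p=cv2.undistortPoints(np.array([[[u,v]]],float),m,np.array([d['k1'],0,0,0,0],float))[0,0]
    return np.array([p[0],p[1],1.])
def pt(d,u,v,z=None):
    """world point by range, or intersect with plane height z"""
    c=ray(d,u,v); W=d['wfc']
    if z is None:
        ui,vi=int(round(u)),int(round(v)); w=d['range_z'][max(0,vi-1):vi+2,max(0,ui-1):ui+2]; w=w[w>0]
        return W[:3,:3]@(c*np.median(w))+W[:3,3] if len(w) else None
    dr=W[:3,:3]@c; return W[:3,3]+dr*(z-W[2,3])/dr[2]
def proj(d,p):
    C=np.linalg.inv(d['wfc']); rv,_=cv2.Rodrigues(C[:3,:3])
    return cv2.projectPoints(np.array(p,float).reshape(-1,1,3),rv,C[:3,3],d['mtx'],np.array([d['k1'],0,0,0,0],float))[0].reshape(-1,2)
def crop(d,u0,v0,u1,v1,k,fn):
    im=d['img'][v0:v1,u0:u1,::-1]; cv2.imwrite(f'pics/{fn}.png',cv2.resize(im,None,fx=k,fy=k,interpolation=cv2.INTER_CUBIC))
def st():
    s=r.get_state(); print('t',round(s['clock'],2),'pos',np.round(np.array(s['tool_pos'])*1000,1),'F',np.round(s['contact_force'],1),'M',np.round(s['moment'],2),'op',round(s['opening']*88.1,1)); print(np.round(R.from_quat(s['eef_rot']).as_matrix(),3).tolist(), 'q',np.round(s['q'],2))
    return s
def cloud(d):
    vs,us=np.nonzero(d['range_z']>0); p=cv2.undistortPoints(np.stack([us,vs],1).astype(float)[:,None],d['mtx'],np.array([d['k1'],0,0,0,0],float))[:,0]
    c=np.c_[p,np.ones(len(p))]*d['range_z'][vs,us][:,None]
    return us,vs,c@d['wfc'][:3,:3].T+d['wfc'][:3,3]
E
python3 - <<'E'
from h import *
st()
snap('scene','sc0');snap('side','si0');snap('wrist','wr0')
E
```

```text
pics
t 0.0 pos [165.9 601.9 217.1] F [-0.2  0.2  0.3] M [ 0.01 -0.    0.  ] op 88.3
[[0.266, -0.0, -0.964], [0.964, -0.002, 0.266], [-0.002, -1.0, -0.0]] q [-1.27  0.69 -0.19  1.57  0.16  0.9  -0.22]
```

View pics/sc0.png

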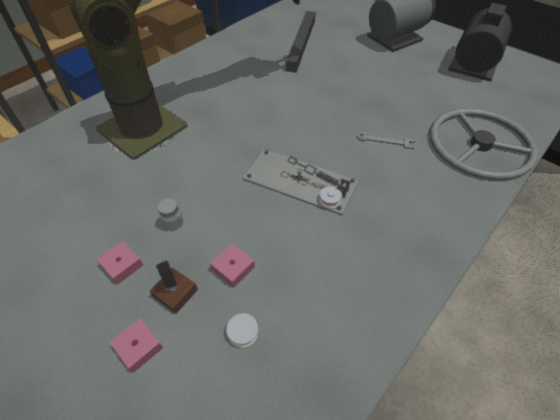

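View pics/si0.png

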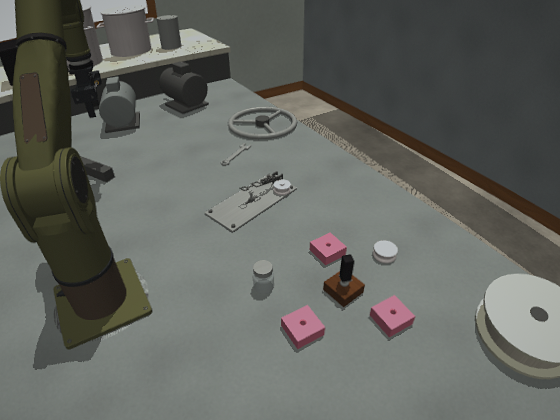

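View pics/wr0.png

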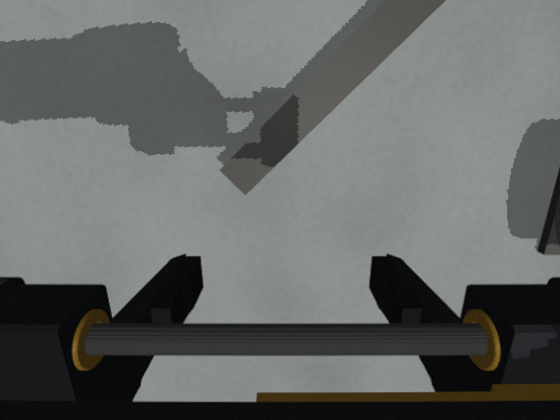

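The scene view shows the brown wooden block holding the black-handled puller at (174,288). Three pink blocks of the same shape sit at (120,262), (232,264) and (136,344). The brown one matches "wooden" and holds the puller. The plate is at about (300,180), the jar at (169,211), the loose pulley at (242,330) and the wrench at (386,140). Next come enlarged crops and measurements.

```bash
python3 - <<'E'
from h import *
d=load('sc0'); e=load('si0')
crop(d,135,240,215,320,7,'c1'); crop(d,235,135,365,225,6,'c2'); crop(e,195,160,305,240,7,'c3'); crop(e,310,245,380,315,7,'c4')
E
```

```text
(no output)
```

View pics/c1.png

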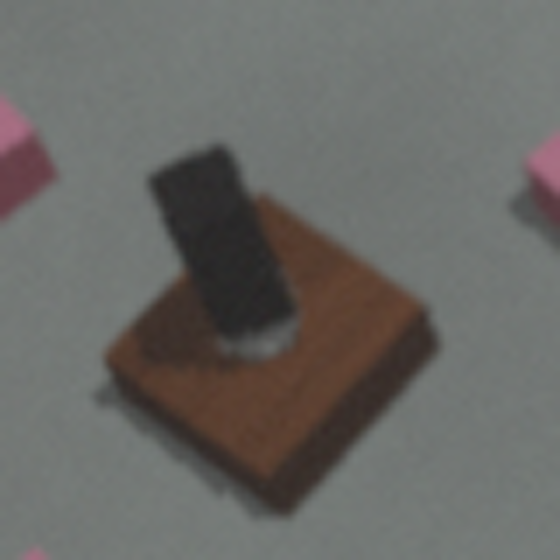

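View pics/c2.png

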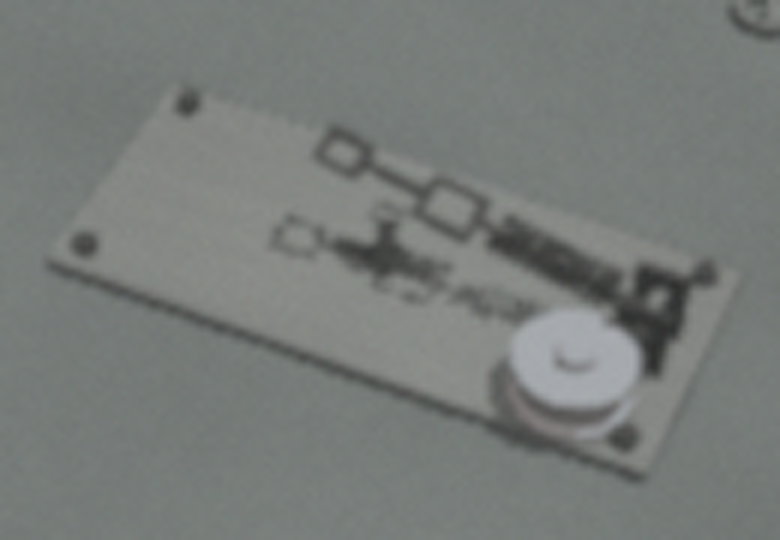

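View pics/c3.png

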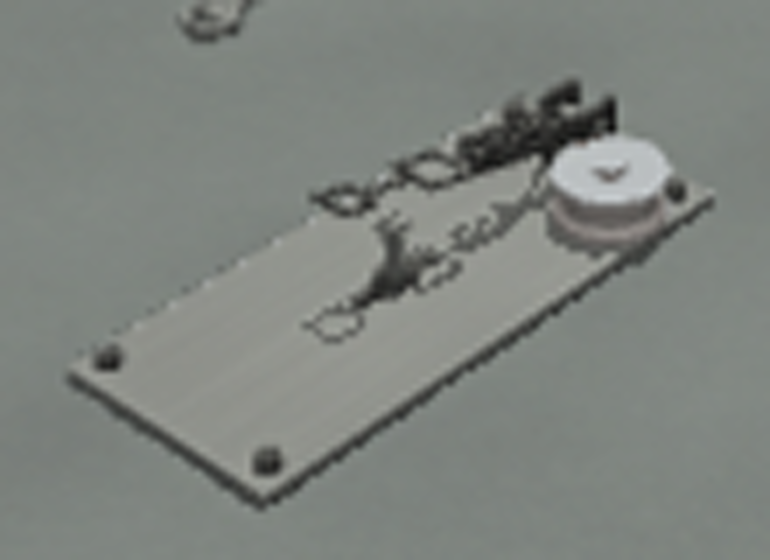

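View pics/c4.png

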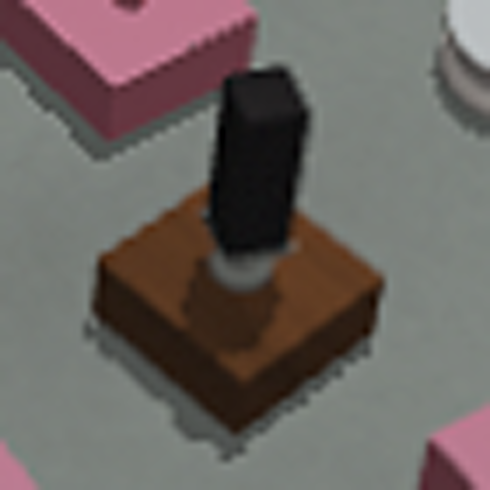

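```bash
python3 - <<'E'
from h import *
d=load('sc0'); e=load('si0')
def P(dd,pts,o,k,z): return np.array([pt(dd,o[0]+(u-k/2+.5)/k,o[1]+(v-k/2+.5)/k,z) for u,v in pts])*1000
A=P(d,[(172,86),(45,262),(643,478),(742,270)],(235,135),6,.008); B=P(e,[(715,195),(68,375),(262,508)],(195,160),7,.008)
print(A.round(1)); print(B.round(1))
print('sides',np.linalg.norm(np.diff(A,axis=0),axis=1))
print('stand', P(d,[(265,195),(108,360),(270,478),(430,310)],(135,240),7,.03).round(1))
print('stand si', P(e,[(100,260),(245,382),(383,285)],(310,245),7,.03).round(1))
print('puller top', P(d,[(150,182),(220,148)],(135,240),7,.116).round(1))
print('puller top si', P(e,[(222,78),(232,108),(307,112),(285,68)],(310,245),7,.116).round(1))
# shoulder
for dd in(d,e):
    us,vs,p=cloud(dd)
    m=(p[:,2]>.055)&(p[:,2]<.16)
    from scipy.cluster.hierarchy import fclusterdata
    q=p[m]; q=q[np.linalg.norm(q[:,:2],axis=1)>.3]; 
    if len(q)<4000 and len(q)>1:
        c=fclusterdata(q,.03,'distance')
        for k in set(c):
            w=q[c==k]; print(k,len(w),(w.min(0)*1000).round(),(w.max(0)*1000).round())
    else: print(len(q))
for n,uv in dict(jar=(169,205),sp=(242,328),wr1=(362,137),wr2=(411,145),wheel=(484,140)).items(): print(n,(pt(d,*uv)*1000).round())
E
```

```text
[[356.3 173.2   8. ]
 [393.   49.5   8. ]
 [668.8 127.4   8. ]
 [632.4 254.    8. ]]
[[667.  129.7   8. ]
 [353.2 170.4   8. ]
 [386.1  45.9   8. ]]
sides [129.06985475 286.66363665 131.70965892]
stand [[ 484.5 -258.1   30. ]
 [ 494.1 -326.3   30. ]
 [ 561.1 -317.5   30. ]
 [ 554.5 -249.8   30. ]]
stand si [[ 482.8 -258.3   30. ]
 [ 491.1 -326.4   30. ]
 [ 557.2 -319.9   30. ]]
puller top [[ 510.5 -296.3  116. ]
 [ 516.4 -276.2  116. ]]
puller top si [[ 513.  -274.6  116. ]
 [ 507.1 -286.8  116. ]
 [ 526.1 -301.3  116. ]
 [ 533.1 -282.2  116. ]]
4331
15359
jar [ 369. -165.   70.]
sp [ 696. -252.   26.]
wr1 [541. 409.   6.]
wr2 [667. 480.   1.]
wheel [825. 604.  30.]
```

```bash
cat >> h.py <<'E'
def to(p,rows=None,yaw=None):
    """shift in tool axes (mm) to world TCP p (mm), yaw change of tool x azimuth (deg)"""
    s=r.get_state(); M=R.from_quat(s['eef_rot']).as_matrix(); dl=M.T@(np.array(p)-np.array(s['tool_pos'])*1000)
    print('shift tool mm',dl.round(2),'az',round(np.degrees(np.arctan2(M[1,0],M[0,0])),2),'tilt y',M[:,1].round(4), 'norm',round(float(np.linalg.norm(dl)),1))
    if rows: print('per row',(dl/rows).round(2))
    if yaw is not None:
        az=np.degrees(np.arctan2(M[1,0],M[0,0])); print('turn about tool y rad', -np.radians((yaw-az+180)%360-180))
E
python3 - <<'E'
from h import *
d=r.snapshot('wrist'); print(np.round(d['tool_from_camera'],3),d['mtx'],d['k1'])
e=load('wr0'); print(e['wfc'].round(3))
# plate frame estimate
A=np.array([[356.3,173.2],[393,49.5],[668.8,127.4],[632.4,254]]);B=np.array([[-1,0],[353.2,170.4],[386.1,45.9]])
fx=(A[0]+A[1]-A[2]-A[3])/2; fx/=np.linalg.norm(fx); print('px',fx)
c=A.mean(0); O=c-fx*5; print('O',O,'post',O+fx*10,'root',O-115*fx,'pull',O+fx*35)
E
```

```text
[[ 1.     0.001  0.     0.002]
 [ 0.    -0.307  0.952 -0.167]
 [ 0.001 -0.952 -0.307  0.079]
 [ 0.     0.     0.     1.   ]] [[312.18320899   0.         285.78250209]
 [  0.         312.18320899 212.38413839]
 [  0.           0.           1.        ]] -0.01096669478491492
[[ 0.265  0.918  0.296  0.09 ]
 [ 0.964 -0.251 -0.083  0.625]
 [-0.002  0.307 -0.952  0.384]
 [ 0.     0.     0.     1.   ]]
px [-0.96105601 -0.27635367]
O [517.43028004 152.40676833] post [507.81971996 149.64323167] root [627.95172099 184.18743997] pull [483.79331975 142.73439001]
```

```bash
python3 -m inch '[[0,0,0,0,0.12,0],[0,0,0,0,0.12,0],[0,0,0,0,0.12,0],[0,0,0,0,0.12,0],[0,0,0,0,0.12,0],[0,0,0,0,0.12,0],[0,0,0,0,0.12,0],[0,0,0,0,0.12,0],[0,0,0,0,0.06,0]]'; python3 - <<'E'
from h import *
st(); to([502,169,150],14)
E
```

```text
clock: 0.95
tool_pos: [0.1658, 0.6024, 0.2177]
eef_rot: [0.701, 0.097, -0.098, -0.7]
contact_force: [0.5, 0.2, 0.9]
opening: 1.001
t 0.95 pos [165.8 602.4 217.7] F [0.5 0.2 0.9] M [-0.07  0.05 -0.02] op 88.1
[[0.962, -0.0, -0.273], [0.273, -0.0, 0.962], [-0.0, -1.0, -0.0]] q [-1.43  0.69  0.1   1.58 -0.09  0.88 -1.02]
shift tool mm [ 205.05   67.92 -508.78] az 15.85 tilt y [-0.e+00 -5.e-04 -1.e+00] norm 552.7
per row [ 14.65   4.85 -36.34]
```

```bash
python3 -m inch '[[14.5,0,-36,0,0,0],[14.5,0,-36,0,0,0],[14.5,0,-36,0,0,0],[14.5,0,-36,0,0,0],[14.5,0,-36,0,0,0],[14.5,0,-36,0,0,0],[14.5,0,-36,0,0,0],[14.5,10,-36,0,0,0],[14.5,10,-36,0,0,0],[14.5,10,-36,0,0,0],[14.5,10,-36,0,0,0],[14.5,10,-36,0,0,0]]' >/dev/null;  python3 -m inch '[[15,10,-38,0,0,0],[15,8,-38,0,0,0],[0,0,0,0,0,0],[0,0,0,0,0,0]]'; python3 - <<'E'
from h import *
st(); snap('wrist','wr1'); 
E
```

```text
clock: 2.28
tool_pos: [0.5043, 0.1684, 0.1494]
eef_rot: [0.701, 0.097, -0.097, -0.7]
contact_force: [-0.8, 0.9, -0.1]
opening: 1.0
t 2.28 pos [504.3 168.4 149.4] F [-0.8  0.9 -0.1] M [-0.05  0.13  0.01] op 88.1
[[0.962, -0.0, -0.272], [0.272, -0.002, 0.962], [-0.001, -1.0, -0.001]] q [-0.41  0.67 -0.    1.92  0.    0.55 -0.14]
```

View pics/wr1.png

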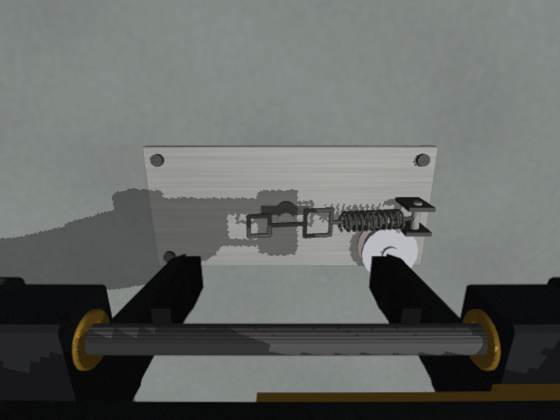

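```bash
python3 - <<'E'
from h import *
d=load('wr1'); crop(d,215,180,345,260,6,'c5'); crop(d,130,135,450,275,2.5 and 2,'c6')
E
```

```text
(no output)
```

View pics/c5.png

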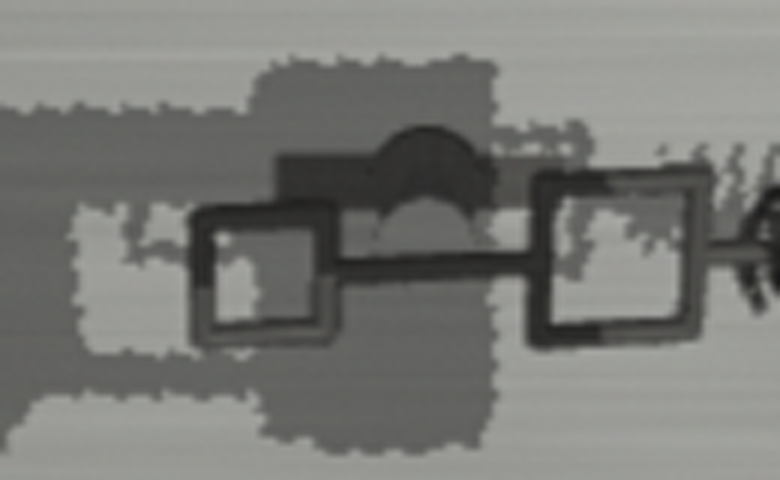

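View pics/c6.png

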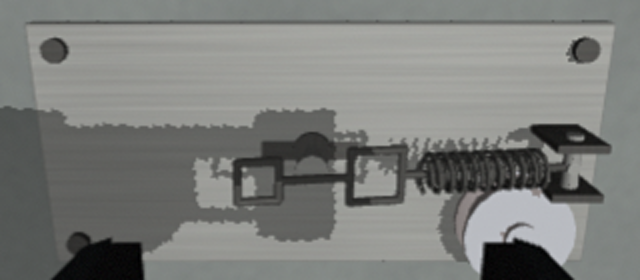

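```bash
python3 - <<'E'
from h import *
d=load('wr1')
P=lambda l,o,k,z:np.array([pt(d,o[0]+(u-k/2+.5)/k,o[1]+(v-k/2+.5)/k,z) for u,v in l])*1000
print(P([(27,24),(614,24),(50,262),(598,262)],(130,135),2,.008).round(1))
print('hd42',P([(427,250),(427,197)],(215,180),6,.042).round(1),'collar11',P([(427,187),(427,127)],(215,180),6,.011).round(1))
us,vs,p=cloud(d)
for n,(u,v) in dict(coll=(285,206),head=(286,217),stem=(286,224),pe_in=(258,234),outer=(248,224),hook=(306,222)).items(): print(n,pt(d,u,v)*1000)
m=(abs(us-286)<9)&(vs>195)&(vs<226)
for v in range(196,228,2):
    q=p[(vs==v)&(abs(us-286)<=1)]; print(v,(q.mean(0)*1000).round(1))
E
```

```text
[[359.  177.1   8. ]
 [634.3 255.2   8. ]
 [389.   51.3   8. ]
 [679.5 133.9   8. ]]
hd42 [[510.4 152.5  42. ]
 [508.1 160.9  42. ]] collar11 [[510.3 152.9  11. ]
 [507.4 163.2  11. ]]
coll [508.1386567  157.7028913   11.30801168]
head [509.45303802 156.82950552  42.59409559]
stem [509.58530282 156.37453996  60.15845388]
pe_in [488.30806934 142.14474601  63.93516469]
outer [477.81649027 149.87902952  66.80678289]
hook [526.43385744 161.74571804  56.56005365]
196 [506.5 167.2   7.8]
198 [507.  165.3   8.3]
200 [507.6 163.3   8.3]
202 [508.  162.1  11.4]
204 [508.6 160.   11.1]
206 [509.1 158.1  11.8]
208 [509.5 156.8  14.1]
210 [509.4 156.9  21.4]
212 [508.3 160.8  40.4]
214 [508.7 159.6  42.5]
216 [509.2 157.7  42.4]
218 [509.7 155.8  42.3]
220 [510.3 154.   42.5]
222 [509.2 157.8  59.1]
224 [509.6 156.3  60. ]
226 [510.1 154.6  60.2]
```

```bash
python3 - <<'E'
from h import *
d=load('wr1'); us,vs,p=cloud(d); p=p*1000
# head
m=(p[:,2]>40.8)&(p[:,2]<44)&(np.hypot(p[:,0]-510,p[:,1]-152)<14); q=p[m]
print(len(q)); 
from scipy.optimize import least_squares
pl=np.zeros(d['range_z'].shape,np.uint8)
g=d['img'].astype(float).mean(2); 
# top edge: subpixel max vertical gradient for columns
gy=cv2.Sobel(cv2.GaussianBlur(g,(0,0),1),cv2.CV_64F,0,1); gx=cv2.Sobel(cv2.GaussianBlur(g,(0,0),1),cv2.CV_64F,1,0)
T=[]
for u in range(155,430,5):
    c=gy[138:156,u]; T.append((u,138+c.argmax()))
T=np.array([pt(d,u,v,.008)*1000 for u,v in T])
L=[];Rr=[]
for v in range(155,186,3):
    c=gx[v,135:170]; L.append((135+c.argmax(),v)); c=gx[v,415:455]; Rr.append((415+c.argmin(),v))
for v in range(186,255,3):
    c=gx[v,135:170]; L.append((135+c.argmax(),v))
L=np.array([pt(d,u,v,.008)*1000 for u,v in L]);Rr=np.array([pt(d,u,v,.008)*1000 for u,v in Rr])
def line(P):
    c=np.median(P,0)[:2]; w=cv2.fitLine(P[:,:2].astype(np.float32),cv2.DIST_HUBER,0,.01,.01).ravel(); return w[2:],w[:2]
for n,X in dict(T=T,L=L,R=Rr).items():
    c,v=line(X); print(n,c.round(1),np.degrees(np.arctan2(v[1],v[0])).round(2))
c,v=line(T); 
if v[0]>0: v=-v
px=v; py=np.array([-v[1],v[0]])
yT=c@py; print('px',px,'az',np.degrees(np.arctan2(px[1],px[0])))
xl=line(L)[0]@px; xr=line(Rr)[0]@px; print('length',xl-xr)
for a in ('T-65','T+65'):
    y0=yT+ (65 if a=='T-65' else -65)
    O=px*((xl+xr)/2-5)+py*y0; print(a,O.round(1))
E
```

```text
145
T [496.3 215.6] 15.85
L [376.9 110.8] -74.14
R [633.2 230.7] -30.11
px [-0.961978   -0.27312693] az -164.14957
length 279.32977
T-65 [515.2 153.4]
T+65 [479.7 278.5]
```

```bash
cat >> h.py <<'E'
PX=np.array([-0.961978,-0.27312693]);PY=np.array([-PX[1],PX[0]]);O=np.array([520.3,154.9])
def pl(p): p=np.atleast_2d(np.asarray(p,float)); return np.c_[(p[:,:2]-O)@PX,(p[:,:2]-O)@PY,p[:,2:]]
def wo(x,y,z=0): return np.r_[O+PX*x+PY*y,z]
E
python3 - <<'E'
from h import *
d=load('wr1'); us,vs,p=cloud(d); q=pl(p*1000)
m=(q[:,2]>41.3)&(q[:,2]<43.7)&(abs(q[:,0]-10)<20)&(abs(q[:,1])<14); h=q[m]; print(len(h),h.min(0).round(1),h.max(0).round(1))
for y in range(-9,3): 
    k=h[abs(h[:,1]-y)<.5]
    if len(k): print(y,len(k),k[:,0].min().round(1),k[:,0].max().round(1))
# collar
m=(q[:,2]>9.8)&(q[:,2]<13)&(abs(q[:,0]-10)<20)&(abs(q[:,1])<14);h=q[m]; print(h.min(0).round(1),h.max(0).round(1))
print(pl([pt(d,215+(u-2.5)/6,180+(v-2.5)/6,z)*1000 for u,v,z in [(190,270,.066),(340,270,.063),(205,270,.066),(328,270,.063),(530,260,.056),(705,250,.05),(427,265,.06)]]).round(1))
# root pin
print(pl([pt(d,130+570/2,135+137/2)*1000,pt(d,130+570/2,135+187/2)*1000,pt(d,130+572/2,135+165/2)*1000]).round(1))
E
```

```text
132 [ 3.4 -8.6 41.3] [18.3  6.4 43.7]
-9 2 9.9 11.8
-8 10 9.0 14.5
-7 11 6.2 14.5
-6 14 5.3 15.5
-5 13 4.3 17.3
-4 16 3.4 17.3
-3 12 3.4 17.4
-2 17 4.3 18.3
-1 15 3.4 18.3
0 8 8.0 17.4
[ -8.4 -13.1   9.8] [29.5 10.7 13. ]
[[ 43.9  -5.9  66. ]
 [ 22.7  -4.8  63. ]
 [ 41.7  -5.9  66. ]
 [ 24.4  -4.8  63. ]
 [ -5.1  -3.8  56. ]
 [-31.8  -3.3  50. ]
 [ 10.1  -4.5  60. ]]
[[-110.3  -16.4   37.5]
 [-113.     8.1   38.6]
 [-112.8   -2.8   38. ]]
```

```bash
python3 -m inch '[[-8,-8,-30,0,0,0],[-9,-8,-35,0,0,0],[-9,-8,-35,0,0,0],[-9,-8,-35,0,0,0],[-9,-8,-35,0,0,0],[-9,-8,-35,0,0,0],[-9,-2,-35,0,0,0],[-9,0,-35,0,0,0],[-9,0,-35,0,0,0],[-9,0,-35,0,0,0],[-9,0,-35,0,0,0],[-9,0,-33,0,0,0]]' >/dev/null;  python3 -m inch '[[0,0,0,0,0,0],[0,0,0,0,0,0],[0,0,0,0,0,0]]'; python3 - <<'E'
from h import *
st(); d=snap('wrist','wr2'); crop(d,180,120,440,300,3,'c7')
E
```

```text
clock: 3.58
tool_pos: [0.5159, -0.2519, 0.2]
eef_rot: [-0.699, -0.101, 0.1, 0.701]
contact_force: [0.4, 0.3, 0.7]
opening: 1.002
t 3.58 pos [ 515.9 -251.9  200. ] F [0.4 0.3 0.7] M [-0.02  0.02 -0.  ] op 88.3
[[0.96, 0.0, -0.281], [0.281, 0.002, 0.96], [0.001, -1.0, 0.002]] q [ 0.43  0.64 -0.09  1.75  0.08  0.76  0.59]
```

View pics/wr2.png

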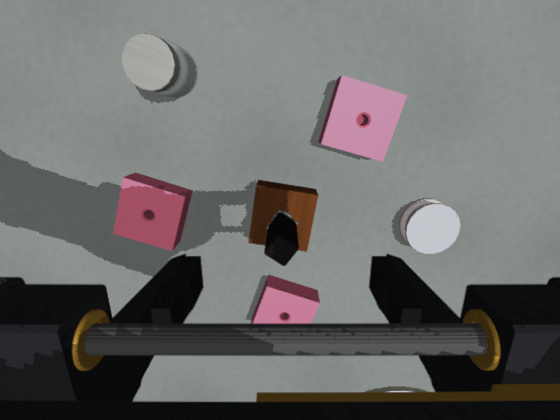

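View pics/c7.png

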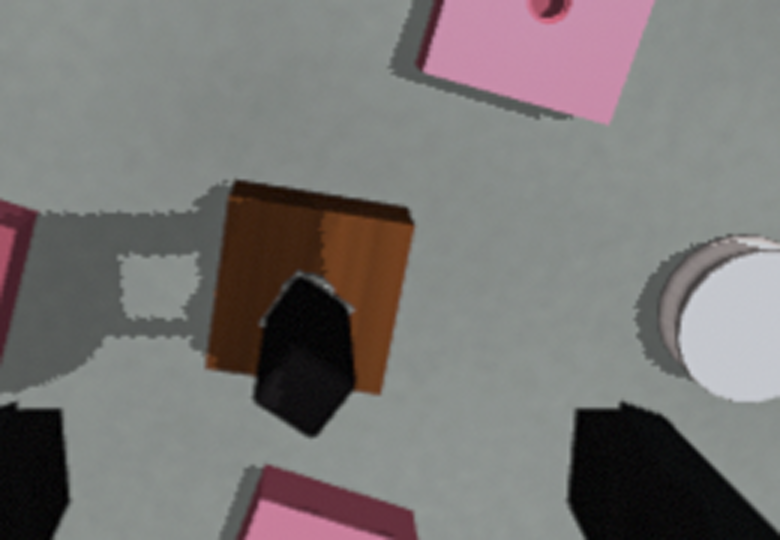

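```bash
python3 - <<'E'
from h import *
d=load('wr2'); im=d['img'][200:275,250:310,::-1]; im=np.clip(im.astype(float)*2.5,0,255).astype(np.uint8); cv2.imwrite('pics/c8.png',cv2.resize(im,None,fx=8,fy=8,interpolation=cv2.INTER_CUBIC))
us,vs,p=cloud(d); p=p*1000
m=(p[:,2]>113)&(p[:,2]<121)&(np.hypot(p[:,0]-522,p[:,1]+288)<40); q=p[m]; print(len(q),q.min(0).round(1),q.max(0).round(1),cv2.minAreaRect(q[:,:2].astype(np.float32)))
m=(p[:,2]>28)&(p[:,2]<33)&(np.hypot(p[:,0]-522,p[:,1]+288)<60); q=p[m]; print(len(q),cv2.minAreaRect(q[:,:2].astype(np.float32)))
P=lambda l,o,k,z:np.array([pt(d,o[0]+(u-k/2+.5)/k,o[1]+(v-k/2+.5)/k,z) for u,v in l])*1000
print(P([(235,200),(413,222),(207,370),(381,394)],(180,120),3,.03).round(1))
print(P([(254,395),(313,437),(355,382)],(180,120),3,.116).round(1))
E
```

```text
661 [ 509.4 -300.1  113. ] [ 537.4 -273.   118.2] ((523.3656005859375, -286.87738037109375), (23.768558502197266, 24.23894691467285), 70.29435729980469)
2580 ((523.2149047851562, -287.1094055175781), (69.93956756591797, 70.52691650390625), 7.076729774475098)
[[ 487.5 -257.8   30. ]
 [ 553.  -247.3   30. ]
 [ 494.4 -326.6   30. ]
 [ 562.7 -317.2   30. ]]
[[ 509.7 -291.6  116. ]
 [ 530.2 -299.9  116. ]
 [ 536.9 -279.3  116. ]]
```

View pics/c8.png

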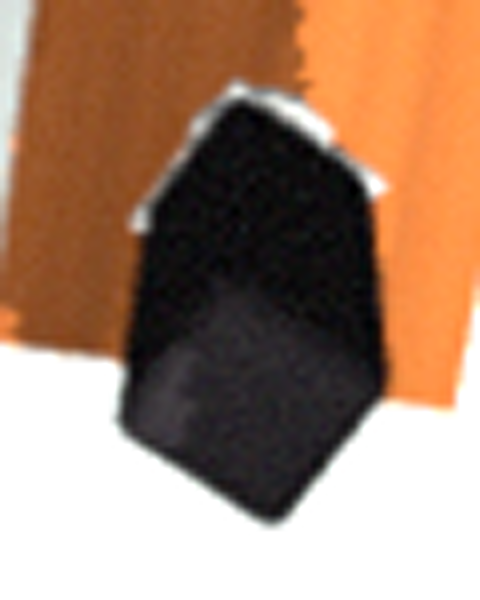

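```bash
python3 -m inch '[[0,0,0,0,0.12,0],[0,0,0,0,0.12,0],[0,0,0,0,0.12,0],[0,0,0,0,0.12,0],[0,0,0,0,0.12,0],[0,0,0,0,0.03,0],[0,0,0,0,0,0],[0,0,0,0,0,0]]'; python3 - <<'E'
from h import *
st(); to([523.3,-287,58],None,-19.7); to([523.3,-287,150])
E
```

```text
clock: 4.3
tool_pos: [0.5156, -0.2532, 0.2]
eef_rot: [-0.697, 0.121, -0.121, 0.697]
contact_force: [0.3, -0.2, 0.1]
opening: 1.003
t 4.3 pos [ 515.6 -253.2  200. ] F [ 0.3 -0.2  0.1] M [-0.14  0.09 -0.03] op 88.4
[[0.942, -0.0, 0.336], [-0.336, 0.001, 0.942], [-0.0, -1.0, 0.001]] q [ 0.32  0.64  0.1   1.75 -0.09  0.75  0.12]
shift tool mm [ 18.68 141.99 -29.32] az -19.65 tilt y [-1.e-04  7.e-04 -1.e+00] norm 146.2
turn about tool y rad 0.0009178952999298373
shift tool mm [ 18.66  49.99 -29.27] az -19.65 tilt y [-1.e-04  7.e-04 -1.e+00] norm 60.9
```

```bash
python3 -m inch '[[9.5,0,-15,0,0,0],[9.2,10,-14.3,0,0,0],[0,20,0,0,0,0],[0,20,0,0,0,0],[0,20,0,0,0,0],[0,20,0,0,0,0],[0,20,0,0,0,0],[0,15,0,0,0,0],[0,10,0,0,0,0],[0,7,0,0,0,0],[0,0,0,0,0,0],[0,0,0,0,0,0]]'; python3 - <<'E'
from h import *
st(); to([523.3,-287,58],None,-19.7); d=snap('wrist','wr3')
E
```

```text
clock: 5.3
tool_pos: [0.5231, -0.2887, 0.0583]
eef_rot: [-0.696, 0.122, -0.122, 0.697]
contact_force: [-0.6, -0.3, 0.1]
opening: 0.999
t 5.3 pos [ 523.1 -288.7   58.3] F [-0.6 -0.3  0.1] M [-0.1   0.1   0.02] op 88.0
[[0.94, 0.0, 0.34], [-0.34, 0.0, 0.94], [0.0, -1.0, 0.0]] q [ 0.39  0.88  0.06  1.78 -0.1   0.49  0.17]
shift tool mm [-0.34  0.27  1.66] az -19.9 tilt y [ 4.e-04  1.e-04 -1.e+00] norm 1.7
turn about tool y rad -0.0034881871456377356
```

View pics/wr3.png

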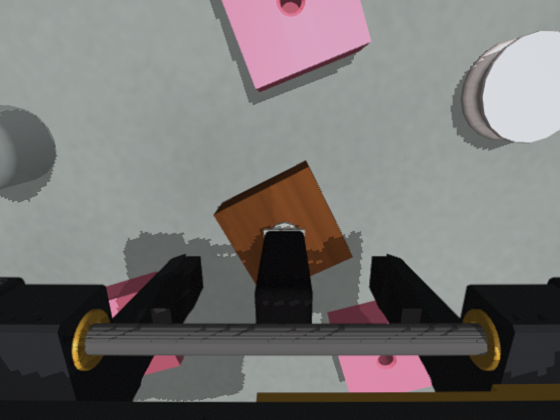

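The handle at (284,270) stands square and centred between the fingers at (187,265) and (385,265). I'll correct 1.5 mm in tool z, then close.

```bash
python3 -m inch '[[0,0,1.6,0,0,0],[0,0,0,0,0,0]]' >/dev/null; python3 -m inch '[[0,0,0,0,0,0],[0,0,0,0,0,0],[0,0,0,0,0,0],[0,0,0,0,0,0],[0,0,0,0,0,0],[0,0,0,0,0,0],[0,0,0,0,0,0],[0,0,0,0,0,0]]' 20 50; python3 - <<'E'
from h import *
st()
E
```

```text
clock: 6.18
tool_pos: [0.5233, -0.2871, 0.0579]
eef_rot: [-0.696, 0.122, -0.122, 0.696]
contact_force: [-0.1, -0.4, -0.3]
opening: 0.417
t 6.18 pos [ 523.3 -287.1   57.9] F [-0.1 -0.4 -0.3] M [-0.08  0.09 -0.01] op 36.7
[[0.94, -0.0, 0.341], [-0.341, 0.0, 0.94], [-0.0, -1.0, 0.0]] q [ 0.39  0.88  0.06  1.78 -0.1   0.49  0.17]
```

```bash
python3 -m inch '[[0,0,0,0,0,0],[0,0,0,0,0,0],[0,0,0,0,0,0],[0,0,0,0,0,0],[0,0,0,0,0,0]]'; python3 - <<'E'
from h import *
st()
E
```

```text
clock: 6.6
tool_pos: [0.5233, -0.2871, 0.0579]
eef_rot: [-0.696, 0.122, -0.122, 0.696]
contact_force: [-0.1, -1.1, -1.1]
opening: 0.267
t 6.6 pos [ 523.3 -287.1   57.9] F [-0.1 -1.1 -1.1] M [-0.09  0.12 -0.02] op 23.5
[[0.94, -0.0, 0.341], [-0.341, 0.0, 0.94], [-0.0, -1.0, 0.0]] q [ 0.39  0.88  0.06  1.78 -0.1   0.49  0.17]
```

```bash
python3 -m inch '[[0,-4,0,0,0,0],[0,-8,0,0,0,0],[0,-14,0,0,0,0],[0,-20,0,0,0,0],[0,-20,0,0,0,0],[0,-20,0,0,0,0],[0,-14,0,0,0,0],[0,-8,0,0,0,0],[0,0,0,0,0,0],[0,0,0,0,0,0]]'; python3 - <<'E'
from h import *
s=st(); d=snap('side','si1'); t=np.array(s['tool_pos']); M=R.from_quat(s['eef_rot']).as_matrix()
u=proj(d,t-[0,0,.046])[0]; print(u); crop(d,int(u[0])-50,int(u[1])-55,int(u[0])+50,int(u[1])+20,7,'c9')
d=snap('wrist','wr4')
E
```

```text
clock: 7.43
tool_pos: [0.5233, -0.2871, 0.1661]
eef_rot: [-0.696, 0.122, -0.122, 0.696]
contact_force: [1.1, 0.1, -1.7]
opening: 0.271
t 7.43 pos [ 523.3 -287.1  166.1] F [ 1.1  0.1 -1.7] M [-0.06  0.12 -0.02] op 23.8
[[0.94, 0.0, 0.341], [-0.341, 0.0, 0.94], [0.0, -1.0, 0.0]] q [ 0.37  0.72  0.09  1.72 -0.09  0.71  0.16]
[348.53345625 255.96819369]
```

View pics/c9.png

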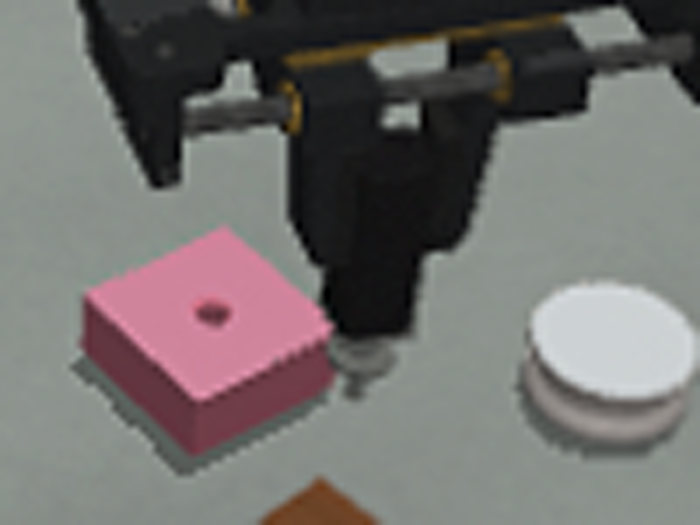

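View pics/wr4.png

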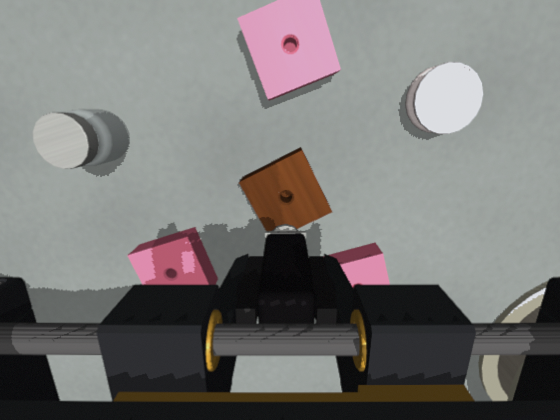

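```bash
python3 -m inch '[[0,0,0,0,-0.1,0],[0,0,0,0,-0.1,0],[0,0,0,0,-0.1,0],[0,0,0,0,-0.1,0],[0,0,0,0,-0.1,0],[0,0,0,0,-0.1,0],[0,0,0,0,-0.025,0],[0,0,0,0,0,0]]'; python3 - <<'E'
from h import *
to([496.8,117,160],14,15.85)
E
```

```text
clock: 8.2
tool_pos: [0.5227, -0.287, 0.165]
eef_rot: [-0.7, -0.097, 0.098, 0.701]
contact_force: [-0.2, -0.7, -1.5]
opening: 0.27
shift tool mm [ 85.04   5.56 395.78] az 15.8 tilt y [-0.0015  0.0012 -1.    ] norm 404.9
per row [ 6.07  0.4  28.27]
turn about tool y rad -0.0009453367111320032
```

```bash
python3 -m inch '[[5,0,20,0,0,0],[7,0,32,0,0,0],[7,0,34,0,0,0],[8,0,36,0,0,0],[8,0,36,0,0,0],[8,0,36,0,0,0],[8,0,36,0,0,0],[8,0,36,0,0,0],[8,0,36,0,0,0],[7,0,34,0,0,0],[6,0,32,0,0,0],[5,0,28,0,0,0]]'; python3 -m inch '[[0,0,0,0,0,0],[0,0,0,0,0,0],[0,0,0,0,0,0]]'; python3 - <<'E'
from h import *
st();d=snap('wrist','wr5'); crop(d,180,110,440,290,3,'c10')
E
```

```text
clock: 9.2
tool_pos: [0.4962, 0.1198, 0.1657]
eef_rot: [-0.7, -0.097, 0.097, 0.701]
contact_force: [0.1, -0.3, -2.5]
opening: 0.269
clock: 9.45
tool_pos: [0.4967, 0.1161, 0.1658]
eef_rot: [0.701, 0.097, -0.097, -0.7]
contact_force: [-0.4, -0.7, -1.4]
opening: 0.271
t 9.45 pos [496.7 116.1 165.8] F [-0.4 -0.7 -1.4] M [-0.1   0.02 -0.01] op 23.8
[[0.962, -0.0, -0.272], [0.272, -0.001, 0.962], [-0.001, -1.0, -0.001]] q [-0.32  0.62 -0.    1.97  0.    0.55 -0.05]
```

View pics/c10.png

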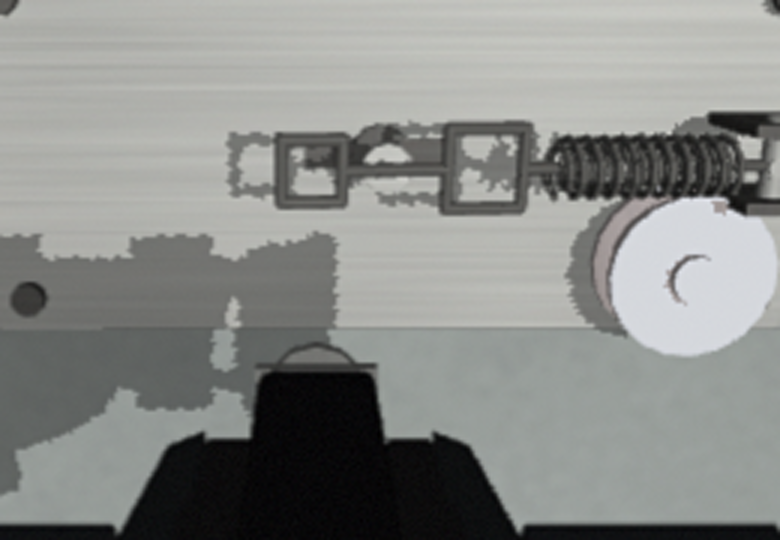

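```bash
python3 - <<'E'
from h import *
d=load('wr5'); 
P=lambda l,z:pl(np.array([pt(d,180+(u-1)/3,110+(v-1)/3,z) for u,v in l])*1000)
us,vs,p=cloud(d); q=pl(p*1000)
print('pull eye z63',P([(290,146),(337,146),(337,197),(288,197)],.062).round(1), P([(290,146),(337,146),(337,197),(288,197)],.062).mean(0))
print('hook eye z54',P([(455,135),(516,136),(516,203),(453,203)],.053).round(1),P([(455,135),(516,136),(516,203),(453,203)],.053).mean(0))
print('head',P([(362,160),(414,160),(388,141)],.042).round(1))
print('root pin', P([(770,165),(735,168)],.036).round(1), 'plate bottom edge',P([(200,328),(440,328)],.008).round(1))
m=(q[:,2]>41.3)&(q[:,2]<43.7)&(abs(q[:,0]-10)<20)&(abs(q[:,1])<12); h=q[m]; print(len(h),h.min(0).round(1),h.max(0).round(1))
for n,lo in dict(pull=(22,46,-16,6),hook=(-32,0,-18,10)).items():
    m=(q[:,2]>46)&(q[:,2]<80)&(q[:,0]>lo[0])&(q[:,0]<lo[1])&(q[:,1]>lo[2])&(q[:,1]<lo[3]); h=q[m]; print(n,len(h),h.min(0).round(1),h.max(0).round(1)); A=np.c_[h[:,0],h[:,1],np.ones(len(h))]; c=np.linalg.lstsq(A,h[:,2],rcond=None)[0]; print('slope',c)
W=d['wfc'];s=r.get_state();t=np.array(s['tool_pos'])*1000
# shoulder in image at world z = tcp-46+18..22 => top 22
print('shoulder top arc', P([(315,345)],(t[2]-46+22)/1000), 'lr',P([(257,366),(377,366)],(t[2]-46+34)/1000),'tcp',pl(t))
E
```

```text
pull eye z63 [[ 39.9 -11.2  62. ]
 [ 26.3 -11.2  62. ]
 [ 26.2   3.7  62. ]
 [ 40.6   3.7  62. ]] [33.2553237 -3.7714096 62.       ]
hook eye z54 [[ -8.8 -13.2  53. ]
 [-26.9 -12.9  53. ]
 [-28.2   7.3  53. ]
 [ -9.1   7.3  53. ]] [-18.25697581  -2.86576474  53.        ]
head [[18.2 -4.  42. ]
 [ 2.  -4.  42. ]
 [10.2 -9.9 42. ]]
root pin [[-112.    -1.6   36. ]
 [-100.9   -0.6   36. ]] plate bottom edge [[ 75.2  63.    8. ]
 [-12.9  63.    8. ]]
137 [ 3.4 -8.8 41.3] [17.6  6.4 43.6]
pull 376 [ 22.8 -15.3  61.3] [44.6  6.  68.7]
slope [1.8328422e-01 3.8963938e-03 5.8576828e+01]
hook 464 [-32.  -16.9  50.2] [-0.2 10.  58.9]
slope [ 1.88017583e-01 -1.12041232e-02  5.79242443e+01]
shoulder top arc [[ 32.37241692  20.42795687 141.82812564]] lr [[ 44.2126774   20.59612129 153.82812564]
 [ 19.61208415  20.60062979 153.82812564]] tcp [[ 33.38699989  31.68652965 165.82812564]]
```

```bash
python3 -m inch '[[-1,0,8,0,0,0],[0,0,10,0,0,0],[0,0,10,0,0,0],[0,0,7.5,0,0,0],[0,10,0,0,0,0],[0,15,0,0,0,0],[0,15,0,0,0,0],[0,6,0,0,0,0],[0,0,0,0,0,0],[0,0,0,0,0,0]]'; python3 - <<'E'
from h import *
s=st();t=np.array(s['tool_pos'])*1000; print(pl(t))
d=snap('wrist','wr6'); crop(d,180,130,440,310,3,'c11')
for n in('scene','side'):
    d=snap(n,n[:2]+'2'); u=proj(d,(t-[0,0,46])/1000)[0]; print(u); a,b=int(u[0]),int(u[1]); crop(d,a-45,b-35,a+45,b+30,8,'d'+n)
E
```

```text
clock: 10.33
tool_pos: [0.486, 0.1512, 0.1201]
eef_rot: [-0.7, -0.098, 0.098, 0.7]
contact_force: [-0.5, 0.6, -0.5]
opening: 0.267
t 10.33 pos [486.  151.2 120.1] F [-0.5  0.6 -0.5] M [-0.1   0.02 -0.01] op 23.6
[[0.962, -0.0, -0.274], [0.274, 0.0, 0.962], [-0.0, -1.0, 0.0]] q [-0.39  0.7   0.    2.01 -0.01  0.44 -0.11]
[[ 33.95874024  -5.844739   120.06422108]]
[293.00569131 156.68496976]
[244.02128564 184.84069645]
```

View pics/c11.png

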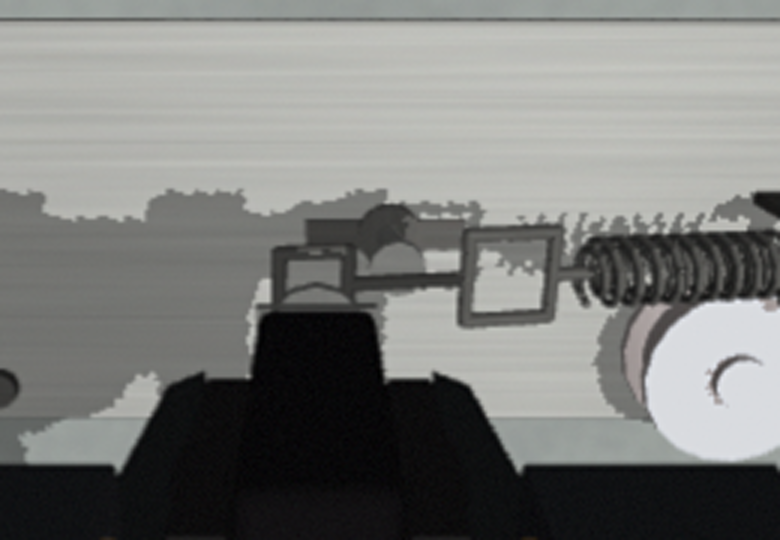

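View pics/dscene.png

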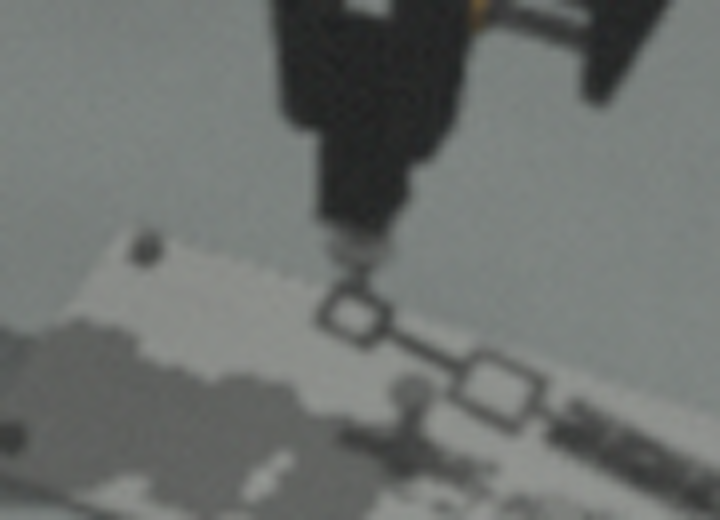

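View pics/dside.png

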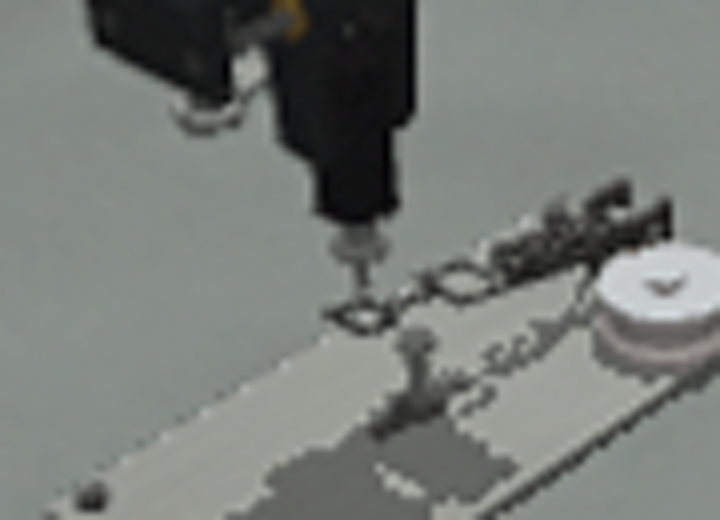

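```bash
python3 - <<'E'
from h import *
def tri(A,B):
    M=[];b=[]
    for d,u,v in (A,B):
        c=d['wfc'][:3,3]; w=d['wfc'][:3,:3]@ray(d,u,v); w/=np.linalg.norm(w); Q=np.eye(3)-np.outer(w,w); M.append(Q); b.append(Q@c)
    return np.linalg.lstsq(np.vstack(M),np.hstack(b),rcond=None)[0]*1000
a=load('sc2');b=load('si2')
A=lambda u,v:(a,293-45+(u-3.5)/8,156-35+(v-3.5)/8)
B=lambda u,v:(b,244-45+(u-3.5)/8,184-35+(v-3.5)/8)
for n,x,y in [('tip',(356,282),(362,293)),('eye',(355,312),(366,317)),('shoulder',(360,245),(359,243)),('head',(412,388),(418,338)),('hook',(502,390),(461,284))]:
    print(n,pl(tri(A(*x),B(*y))).round(1))
E
```

```text
tip [[36.5 -4.8 75.6]]
eye [[36.  -3.8 64. ]]
shoulder [[34.9 -4.4 95.7]]
head [[12.8 -0.1 42.9]]
hook [[-16.8  -5.2  50.6]]
```

```bash
python3 -m inch '[[0,0,-1.3,0,0,0],[0,0,0,0,0,0],[0,4,0,0,0,0],[0,4,0,0,0,0],[0,4,0,0,0,0],[0,3,0,0,0,0],[0,3,0,0,0,0],[0,0,0,0,0,0]]'; python3 - <<'E'
from h import *
s=st();t=np.array(s['tool_pos'])*1000; print(pl(t))
for n in('scene','side'):
    d=snap(n,n[:2]+'3'); u=proj(d,(t-[0,0,46])/1000)[0]; print(u); a,b=int(u[0]),int(u[1]); crop(d,a-40,b-35,a+40,b+25,5,'e'+n)
a=cv2.imread('pics/escene.png');b=cv2.imread('pics/eside.png');cv2.imwrite('pics/e3.png',np.hstack([a,b]))
E
```

```text
clock: 11.15
tool_pos: [0.486, 0.1495, 0.1012]
eef_rot: [0.7, 0.097, -0.098, -0.7]
contact_force: [-0.1, 0.7, -0.3]
opening: 0.269
t 11.15 pos [486.  149.5 101.2] F [-0.1  0.7 -0.3] M [-0.04  0.08 -0.05] op 23.7
[[0.962, -0.001, -0.274], [0.274, -0.0, 0.962], [-0.001, -1.0, 0.0]] q [-0.39  0.73  0.    2.02 -0.    0.39 -0.11]
[[ 34.41954632  -4.20676747 101.23701631]]
[292.402115   162.22454025]
[244.68828009 190.1334751 ]
```

View pics/e3.png

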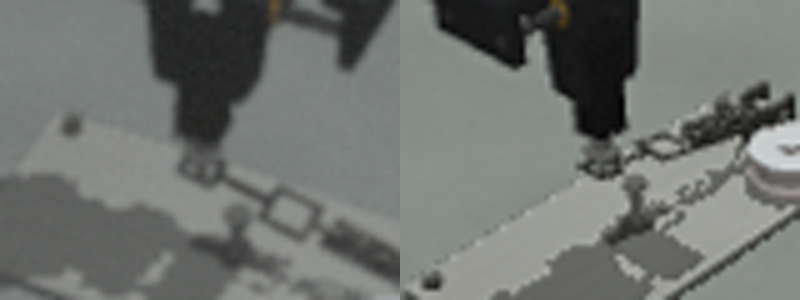

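```bash
python3 -m inch '[[0,2,0,0,0,0],[0,2,0,0,0,0],[0,1,0,0,0,0],[-1.5,0,0,0,0,0],[-1.5,0,0,0,0,0],[-1.5,0,0,0,0,0],[-1.5,0,-0.5,0,0,0],[-1.5,0,-0.5,0,0,0],[0,0,0,0,0,0]]'; python3 - <<'E'
from h import *
s=st();print(pl(np.array(s['tool_pos'])*1000))
E
```

```text
clock: 12.0
tool_pos: [0.481, 0.147, 0.0974]
eef_rot: [-0.7, -0.099, 0.096, 0.701]
contact_force: [2.8, 0.6, -1.5]
opening: 0.268
t 12.0 pos [481.  147.   97.4] F [ 2.8  0.6 -1.5] M [ 0.16 -0.75 -0.01] op 23.6
[[0.962, 0.003, -0.273], [0.273, 0.001, 0.962], [0.003, -1.0, 0.0]] q [-0.39  0.73  0.    2.04 -0.    0.36 -0.11]
[[39.9951219  -3.13228613 97.3965362 ]]
```

```bash
python3 -m inch '[[-2,0,-0.2,0,0,0],[-2,0,-0.2,0,0,0],[-2,0,-0.2,0,0,0],[-2,0,-0.2,0,0,0],[-2,0,-0.2,0,0,0],[-2,0,-0.2,0,0,0],[-2,0,-0.2,0,0,0],[-2,0,-0.2,0,0,0],[-2,0,0,0,0,0],[0,0,0,0,0,0]]'; python3 - <<'E'
from h import *
s=st();print(pl(np.array(s['tool_pos'])*1000))
E
```

```text
clock: 12.83
tool_pos: [0.4638, 0.1406, 0.0973]
eef_rot: [-0.7, -0.099, 0.097, 0.701]
contact_force: [5.0, 1.6, -1.9]
opening: 0.269
t 12.83 pos [463.8 140.6  97.3] F [ 5.   1.6 -1.9] M [ 0.37 -1.56  0.04] op 23.7
[[0.962, 0.003, -0.273], [0.273, 0.001, 0.962], [0.003, -1.0, 0.0]] q [-0.39  0.72  0.    2.1  -0.    0.32 -0.11]
[[58.22258019 -1.63660275 97.30182976]]
```

```bash
python3 -m inch '[[-2,0,0,0,0,0],[-2,0,0,0,0,0],[-2,0,0,0,0,0],[-2,0,0,0,0,0],[-1.5,0,0,0,0,0],[-0.5,0,0,0,0,0],[0,0,0,0,0,0],[0,0,0,0,0,0]]'; python3 - <<'E'
from h import *
s=st();t=np.array(s['tool_pos'])*1000;print(pl(t))
d=snap('wrist','wr7'); crop(d,230,130,450,290,3.5 and 3,'c12')
for n in('scene','side'):
    d=snap(n,n[:2]+'4'); u=proj(d,wo(15,0,45)/1000)[0]; print(u); a,b=int(u[0]),int(u[1]); crop(d,a-40,b-35,a+40,b+25,5,'e'+n)
a=cv2.imread('pics/escene.png');b=cv2.imread('pics/eside.png');cv2.imwrite('pics/e4.png',np.hstack([a,b]))
E
```

```text
clock: 13.5
tool_pos: [0.456, 0.1385, 0.0975]
eef_rot: [-0.7, -0.1, 0.095, 0.701]
contact_force: [8.3, 2.2, -1.4]
opening: 0.267
t 13.5 pos [456.  138.5  97.5] F [ 8.3  2.2 -1.4] M [ 0.51 -1.96 -0.04] op 23.5
[[0.962, 0.006, -0.273], [0.273, 0.002, 0.962], [0.006, -1.0, 0.001]] q [-0.39  0.71  0.    2.12 -0.    0.3  -0.11]
[[66.31542281 -1.78454062 97.54326163]]
[298.33467233 168.24425624]
[250.32595535 190.60042849]
```

View pics/c12.png

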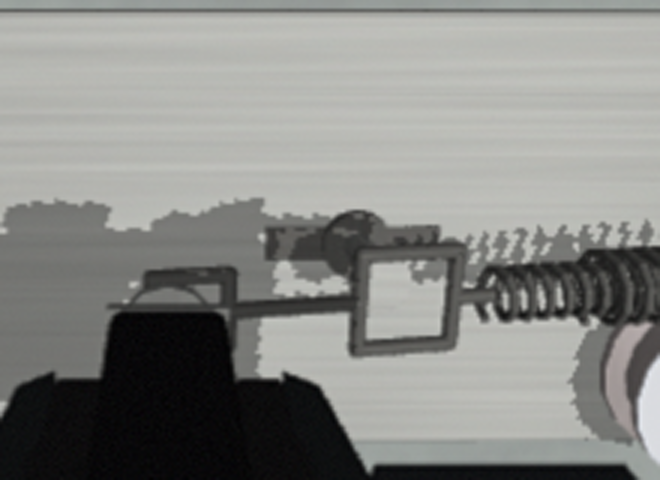

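View pics/e4.png

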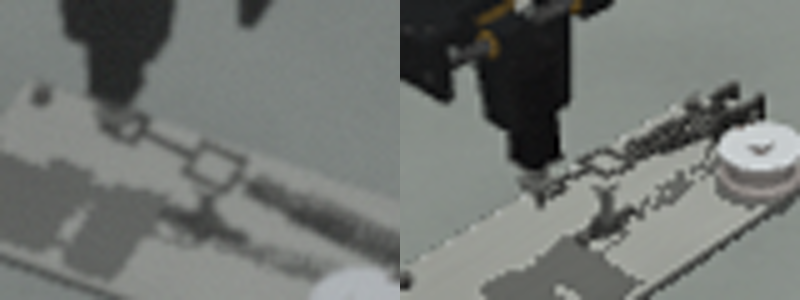

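```bash
python3 - <<'E'
from h import *
d=load('wr7'); us,vs,p=cloud(d); q=pl(p*1000)
P=lambda l,z:pl(np.array([pt(d,230+(u-1)/3,130+(v-1)/3,z) for u,v in l])*1000)
for z in(.045,.05,.055): c=P([(368,260),(449,255),(449,337),(367,343)],z); print(z,c.round(1).tolist(),c.mean(0).round(1))
m=(q[:,2]>41)&(q[:,2]<44)&(abs(q[:,0]-10)<16)&(abs(q[:,1])<12); h=q[m]; print(len(h),h.min(0).round(1),h.max(0).round(1))
m=(q[:,2]>45)&(q[:,2]<75)&(q[:,0]>-25)&(q[:,0]<60)&(abs(q[:,1])<16);h=q[m]; print(len(h)); A=np.c_[h[:,:2],np.ones(len(h))]; print(np.linalg.lstsq(A,h[:,2],rcond=None)[0])
for uv in [(360,300),(454,300),(300,306),(236,300)]: print(uv,pl(pt(d,230+(uv[0]-1)/3,130+(uv[1]-1)/3)*1000).round(1))
print('coll',P([(322,240),(385,240),(357,212)],.011).round(1))
E
```

```text
0.045 [[14.8, -8.4, 45.0], [-5.2, -9.6, 45.0], [-7.3, 12.4, 45.0], [13.5, 14.0, 45.0]] [ 3.9  2.1 45. ]
0.05 [[16.0, -10.0, 50.0], [-3.6, -11.3, 50.0], [-5.6, 10.2, 50.0], [14.7, 11.8, 50.0]] [ 5.4  0.2 50. ]
0.055 [[17.1, -11.7, 55.0], [-2.0, -12.9, 55.0], [-4.0, 8.1, 55.0], [15.9, 9.6, 55.0]] [ 6.8 -1.7 55. ]
205 [ 2.7 -7.1 41.1] [18.4  6.3 43.8]
1431
[ 1.73189940e-01 -9.21225863e-03  5.54052892e+01]
(360, 300) [[19.2 -3.1 58.9]]
(454, 300) [[-4.4 -1.4 54.6]]
(300, 306) [[33.7 -2.5 61.1]]
(236, 300) [[48.9 -5.  63.8]]
coll [[ 20.4  -2.9  11. ]
 [  2.5  -2.9  11. ]
 [ 11.  -11.2  11. ]]
```

```bash
python3 -m inch '[[-1.5,0,-1,0,0,0],[-1.2,0,-1,0,0,0],[0,1.5,0,0,0,0],[0,1.5,0,0,0,0],[0,1.5,0,0,0,0],[0,1.5,0,0,0,0],[0,1.5,0,0,0,0],[0,1.5,0,0,0,0],[0,1,0,0,0,0],[0,0,0,0,0,0],[0,0,0,0,0,0]]'; python3 - <<'E'
from h import *
s=st();t=np.array(s['tool_pos'])*1000;print(pl(t))
d=snap('wrist','wr8'); crop(d,230,130,450,290,3,'c13')
us,vs,p=cloud(d); q=pl(p*1000)
m=(q[:,2]>43)&(q[:,2]<75)&(q[:,0]>-25)&(q[:,0]<60)&(abs(q[:,1])<16);h=q[m]; print(len(h)); A=np.c_[h[:,:2],np.ones(len(h))]; print(np.linalg.lstsq(A,h[:,2],rcond=None)[0])
E
```

```text
clock: 14.57
tool_pos: [0.4543, 0.136, 0.0876]
eef_rot: [-0.7, -0.1, 0.095, 0.701]
contact_force: [7.9, 2.0, -1.3]
opening: 0.266
t 14.57 pos [454.3 136.   87.6] F [ 7.9  2.  -1.3] M [ 0.47 -1.97  0.  ] op 23.4
[[0.962, 0.007, -0.273], [0.273, 0.003, 0.962], [0.007, -1.0, 0.001]] q [-0.39  0.73  0.    2.14 -0.    0.27 -0.11]
[[68.60417105  0.15223344 87.57082347]]
1488
[ 9.98821369e-02 -2.53951939e-03  4.94661594e+01]
```

View pics/c13.png

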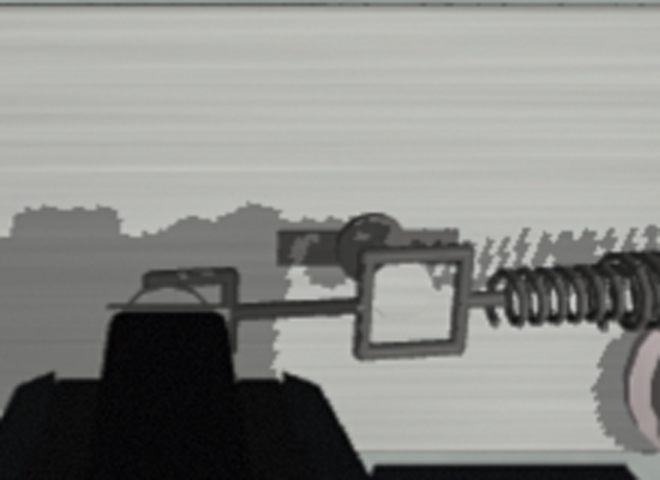

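```bash
python3 - <<'E'
from h import *
d=load('wr8'); us,vs,p=cloud(d); q=pl(p*1000)
P=lambda l,z:pl(np.array([pt(d,230+(u-1)/3,130+(v-1)/3,z) for u,v in l])*1000)
c=P([(372,264),(459,260),(455,341),(369,347)],.050); print(c.round(1).tolist(),c.mean(0).round(1))
print('coll',P([(338,240),(402,240),(370,213)],.011).round(1))
m=(q[:,2]>40.5)&(q[:,2]<44)&(abs(q[:,0]-10)<16)&(abs(q[:,1])<12); h=q[m]; print(len(h),h.min(0).round(1),h.max(0).round(1),np.percentile(h,[2,98],0).round(1))
for uv in [(363,300),(463,300),(415,352),(420,257)]: print(uv,pl(pt(d,230+(uv[0]-1)/3,130+(uv[1]-1)/3)*1000).round(1))
im=d['img'][205:260,340:400,::-1].astype(float); im=np.clip((im-120)*2.2,0,255).astype(np.uint8); cv2.imwrite('pics/c14.png',cv2.resize(im,None,fx=9,fy=9,interpolation=cv2.INTER_CUBIC))
E
```

```text
[[19.5, -10.5, 50.0], [-0.6, -11.4, 50.0], [-1.6, 8.9, 50.0], [18.8, 10.4, 50.0]] [ 9.  -0.6 50. ]
coll [[ 20.   -4.1  11. ]
 [  2.5  -4.1  11. ]
 [ 11.8 -11.8  11. ]]
316 [ 2.9 -7.9 40.7] [17.1  6.5 44. ] [[ 3.5 -7.5 41.2]
 [16.7  5.6 43.6]]
(363, 300) [[21.5 -2.3 52. ]]
(463, 300) [[-2.7 -1.2 49.3]]
(415, 352) [[ 7.9 11.5 50.5]]
(420, 257) [[  8.8 -12.4  50.8]]
```

View pics/c14.png

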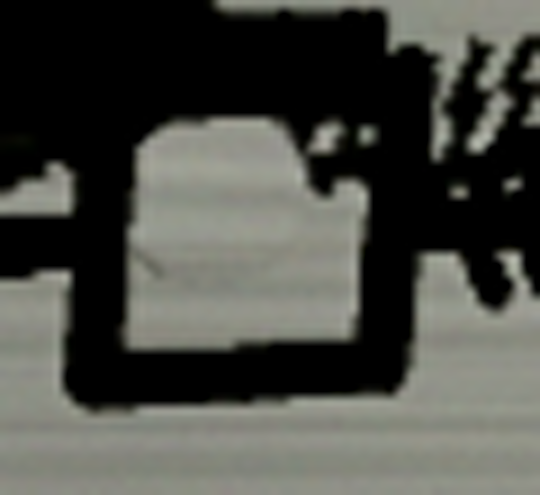

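```bash
python3 -m inch '[[-1,0,0,0,0,0],[0,1,0,0,0,0],[0,1,0,0,0,0],[0,1,0,0,0,0],[0,1,0,0,0,0],[0,0,0,0,0,0]]' | grep -v rot; python3 -m inch '[[0,1,0,0,0,0],[0,1,0,0,0,0],[0,0,0,0,0,0]]' | grep -v rot;  python3 - <<'E'
from h import *
s=st();t=np.array(s['tool_pos'])*1000;print(pl(t))
d=snap('wrist','wr9'); crop(d,230,130,450,290,3,'c15')
us,vs,p=cloud(d); q=pl(p*1000)
m=(q[:,2]>36)&(q[:,2]<75)&(q[:,0]>23)&(q[:,0]<48)&(abs(q[:,1])<6);h=q[m]; print(len(h)); print(np.polyfit(h[:,0],h[:,2],1),np.median(h[:,0]),np.median(h[:,2]))
E
```

```text
clock: 15.12
tool_pos: [0.4535, 0.1358, 0.0836]
contact_force: [7.9, 1.8, -0.7]
opening: 0.267
clock: 15.37
tool_pos: [0.4535, 0.1358, 0.0816]
contact_force: [7.8, 1.6, -0.2]
opening: 0.267
t 15.37 pos [453.5 135.8  81.6] F [ 7.8  1.6 -0.2] M [ 0.52 -2.05 -0.  ] op 23.5
[[0.962, 0.007, -0.273], [0.273, 0.003, 0.962], [0.007, -1.0, 0.001]] q [-0.39  0.74  0.    2.14 -0.    0.25 -0.11]
[[69.45660186  0.13755724 81.59694833]]
226
[ 0.08763061 45.48025565] 34.816481200028036 48.571243103362804
```

View pics/c15.png

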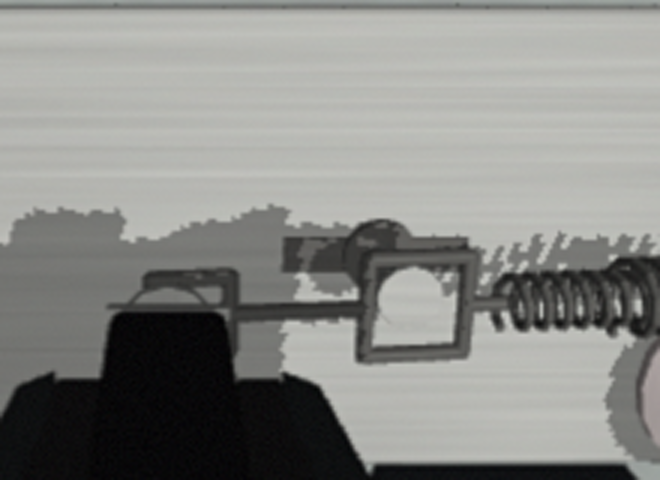

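```bash
for i in 1; do python3 -m inch '[[0,1,0,0,0,0],[0,1,0,0,0,0],[0,0,0,0,0,0]]' | grep -v rot; python3 -m inch '[[0,1,0,0,0,0],[0,1,0,0,0,0],[0,0,0,0,0,0]]' | grep -v rot; done;  python3 - <<'E'
from h import *
s=st();t=np.array(s['tool_pos'])*1000;print(pl(t))
d=snap('wrist','wr10'); crop(d,230,130,450,290,3,'c16')
us,vs,p=cloud(d); q=pl(p*1000)
m=(q[:,2]>36)&(q[:,2]<75)&(q[:,0]>23)&(q[:,0]<48)&(abs(q[:,1])<6);h=q[m]; print(len(h)); print(np.polyfit(h[:,0],h[:,2],1),np.median(h[:,0]),np.median(h[:,2]))
E
```

```text
clock: 15.67
tool_pos: [0.4536, 0.1358, 0.0796]
contact_force: [7.4, 2.6, -0.5]
opening: 0.271
clock: 15.92
tool_pos: [0.4536, 0.1358, 0.0776]
contact_force: [7.9, 2.8, 0.5]
opening: 0.272
t 15.92 pos [453.6 135.8  77.6] F [7.9 2.8 0.5] M [ 0.57 -2.02 -0.04] op 23.9
[[0.962, 0.007, -0.273], [0.273, 0.003, 0.962], [0.008, -1.0, 0.001]] q [-0.39  0.75  0.    2.14 -0.    0.24 -0.11]
[[69.39923879  0.12217856 77.61753113]]
221
[ 0.07257239 43.02959833] 34.3399461344157 45.577660324018
```

View pics/c16.png

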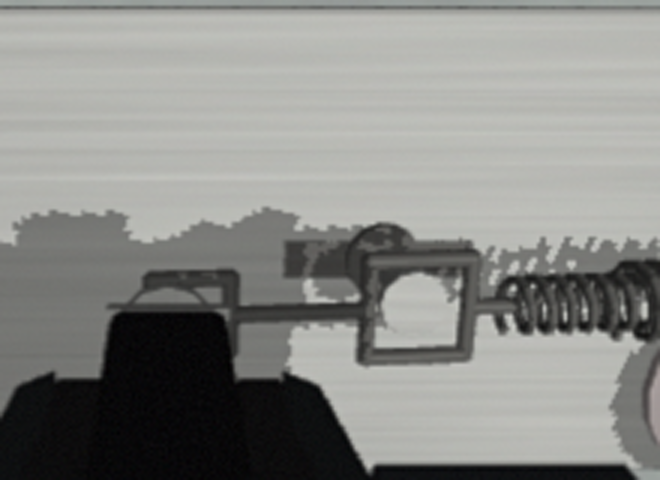

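```bash
python3 -m inch '[[0,1,0,0,0,0],[0,1,0,0,0,0],[0,0,0,0,0,0]]' | grep -v rot; python3 -m inch '[[0,1,0,0,0,0],[0,1,0,0,0,0],[0,0,0,0,0,0]]' | grep -v rot;  python3 -m inch '[[0,1,0,0,0,0],[0,1,0,0,0,0],[0,0,0,0,0,0]]' | grep -v rot; python3 - <<'E'
from h import *
s=st();t=np.array(s['tool_pos'])*1000;print(pl(t))
d=snap('wrist','wr11'); crop(d,230,130,450,290,3,'c17')
us,vs,p=cloud(d); q=pl(p*1000)
m=(q[:,2]>32)&(q[:,2]<75)&(q[:,0]>23)&(q[:,0]<48)&(abs(q[:,1])<6);h=q[m]; print(len(h)); print(np.polyfit(h[:,0],h[:,2],1),np.median(h[:,0]),np.median(h[:,2]))
E
```

```text
clock: 16.22
tool_pos: [0.4536, 0.1358, 0.0757]
contact_force: [7.1, 2.2, -0.2]
opening: 0.271
clock: 16.47
tool_pos: [0.4536, 0.1358, 0.0737]
contact_force: [7.3, 1.6, 0.6]
opening: 0.27
clock: 16.72
tool_pos: [0.4536, 0.1358, 0.0717]
contact_force: [7.3, 2.9, 0.8]
opening: 0.266
t 16.72 pos [453.6 135.8  71.7] F [7.3 2.9 0.8] M [ 0.57 -1.96  0.03] op 23.5
[[0.962, 0.007, -0.273], [0.273, 0.003, 0.962], [0.008, -1.0, 0.001]] q [-0.39  0.76  0.    2.15 -0.    0.22 -0.11]
[[69.39537035  0.14538592 71.66221404]]
231
[3.25341120e-02 3.97211611e+01] 34.54329908385892 40.89529289517027
```

View pics/c17.png

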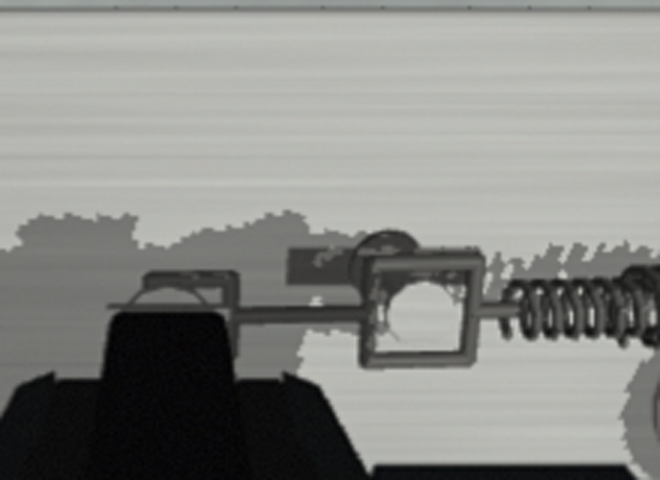

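```bash
python3 -m inch '[[0,1,0,0,0,0],[0,1,0,0,0,0],[0,0,0,0,0,0]]' | grep -v rot; python3 -m inch '[[0,1,0,0,0,0],[0,1,0,0,0,0],[0,0,0,0,0,0]]' | grep -v rot;  python3 -m inch '[[0,0.7,0,0,0,0],[0,0,0,0,0,0]]' | grep -v rot; python3 - <<'E'
from h import *
s=st();t=np.array(s['tool_pos'])*1000;print(pl(t))
d=snap('wrist','wr12'); crop(d,230,130,450,290,3,'c18')
us,vs,p=cloud(d); q=pl(p*1000)
m=(q[:,2]>32)&(q[:,2]<75)&(q[:,0]>23)&(q[:,0]<48)&(abs(q[:,1])<6);h=q[m]; print(len(h)); print(np.polyfit(h[:,0],h[:,2],1),np.median(h[:,0]),np.median(h[:,2]))
E
```

```text
clock: 17.02
tool_pos: [0.4536, 0.1358, 0.0697]
contact_force: [6.6, 2.2, 0.8]
opening: 0.269
clock: 17.27
tool_pos: [0.4536, 0.1358, 0.0677]
contact_force: [8.2, 2.5, 1.3]
opening: 0.267
clock: 17.43
tool_pos: [0.4536, 0.1358, 0.067]
contact_force: [6.8, 2.0, 0.9]
opening: 0.267
t 17.43 pos [453.6 135.8  67. ] F [6.8 2.  0.9] M [ 0.53 -1.93 -0.01] op 23.6
[[0.962, 0.007, -0.273], [0.273, 0.003, 0.962], [0.008, -1.0, 0.001]] q [-0.39  0.77  0.    2.15 -0.    0.21 -0.11]
[[69.34774491  0.12852891 67.02130839]]
218
[2.52261875e-02 3.65892995e+01] 34.381456940896996 37.6213658255064
```

View pics/c18.png

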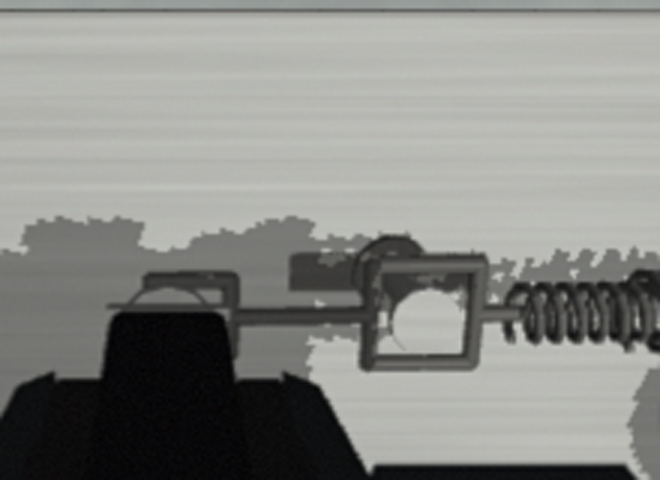

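```bash
python3 -m inch '[[0,1,0,0,0,0],[0,0.7,0,0,0,0],[0,0,0,0,0,0]]' | grep -v rot; python3 -m inch '[[1,0,0,0,0,0],[1,0,0,0,0,0],[1,0,0,0,0,0],[0,0,0,0,0,0]]' | grep -v rot;  python3 -m inch '[[1,0,0,0,0,0],[1,0,0,0,0,0],[0,0,0,0,0,0]]' | grep -v rot; python3 - <<'E'
from h import *
s=st();t=np.array(s['tool_pos'])*1000;print(pl(t))
d=snap('wrist','wr13'); crop(d,230,130,450,290,3,'c19')
us,vs,p=cloud(d); q=pl(p*1000)
m=(q[:,2]>32)&(q[:,2]<75)&(q[:,0]>23)&(q[:,0]<48)&(abs(q[:,1])<6);h=q[m]; print(len(h)); print(np.polyfit(h[:,0],h[:,2],1),np.median(h[:,0]),np.median(h[:,2]))
E
```

```text
clock: 17.73
tool_pos: [0.4536, 0.1358, 0.0653]
contact_force: [7.0, 0.9, 0.3]
opening: 0.267
clock: 18.07
tool_pos: [0.4564, 0.1366, 0.0654]
contact_force: [7.2, 2.4, 0.7]
opening: 0.27
clock: 18.32
tool_pos: [0.4581, 0.137, 0.0654]
contact_force: [7.5, 2.5, 1.2]
opening: 0.272
t 18.32 pos [458.1 137.   65.4] F [7.5 2.5 1.2] M [ 0.5  -1.74  0.02] op 23.9
[[0.962, 0.006, -0.273], [0.273, 0.003, 0.962], [0.007, -1.0, 0.001]] q [-0.39  0.78  0.    2.14 -0.    0.22 -0.11]
[[64.75272933  0.17324841 65.35858928]]
229
[-2.78132544e-03  3.63279550e+01] 36.36048986009306 36.2688305875658
```

View pics/c19.png

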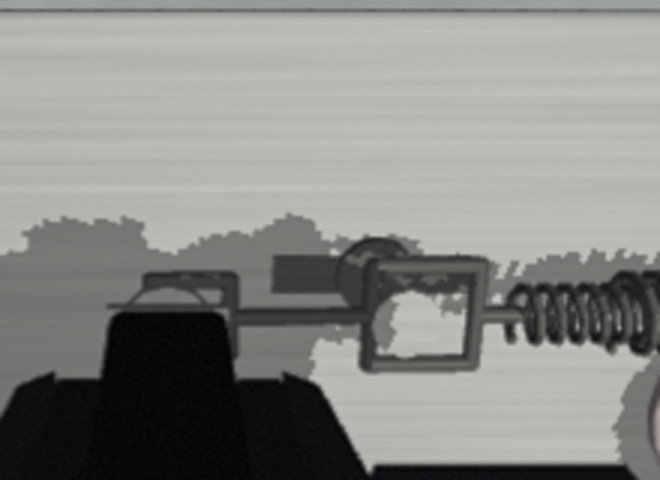

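```bash
for k in 1; do python3 -m inch '[[1,0,0,0,0,0],[0,0,0,0,0,0]]' | grep -E 'pos|force'; python3 -m inch '[[1,0,0,0,0,0],[0,0,0,0,0,0]]' | grep -E 'pos|force';  python3 -m inch '[[1,0,0,0,0,0],[0,0,0,0,0,0]]' | grep -E 'pos|force'; python3 -m inch '[[1,0,0,0,0,0],[0,0,0,0,0,0],[0,0,0,0,0,0]]' | grep -E 'pos|force';  done; python3 - <<'E'
from h import *
s=st();t=np.array(s['tool_pos'])*1000;print(pl(t))
d=snap('wrist','wr14'); crop(d,230,130,450,290,3,'c20')
us,vs,p=cloud(d); q=pl(p*1000)
m=(q[:,2]>32)&(q[:,2]<75)&(q[:,0]>23)&(q[:,0]<48)&(abs(q[:,1])<6);h=q[m]; print(len(h)); print(np.polyfit(h[:,0],h[:,2],1),np.median(h[:,0]),np.median(h[:,2]))
E
```

```text
tool_pos: [0.4588, 0.1373, 0.0653]
contact_force: [6.1, 2.2, 0.0]
tool_pos: [0.459, 0.1373, 0.0652]
contact_force: [5.5, 2.0, 1.4]
tool_pos: [0.4593, 0.1373, 0.0652]
contact_force: [5.0, 1.0, 1.6]
tool_pos: [0.4594, 0.1373, 0.0649]
contact_force: [4.4, 1.5, 2.7]
t 19.12 pos [459.4 137.3  64.9] F [4.4 1.5 2.7] M [ 0.39 -1.28  0.05] op 23.6
[[0.962, 0.002, -0.274], [0.274, 0.001, 0.962], [0.002, -1.0, 0.0]] q [-0.39  0.78 -0.    2.13 -0.    0.23 -0.11]
[[63.40130123  0.30989989 64.87103694]]
245
[6.14756676e-03 3.58510940e+01] 37.0884816649287 36.107005329898826
```

View pics/c20.png

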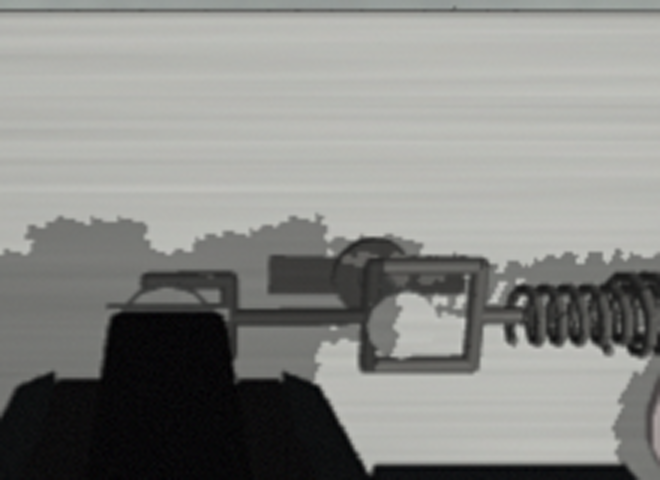

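```bash
python3 -m inch '[[1,0,0,0,0,0],[0,0,0,0,0,0]]' | grep -E 'pos|force'; python3 -m inch '[[1,0,0,0,0,0],[0,0,0,0,0,0]]' | grep -E 'pos|force';  python3 -m inch '[[1,0,0,0,0,0],[0,0,0,0,0,0]]' | grep -E 'pos|force'; python3 -m inch '[[1,0,0,0,0,0],[0,0,0,0,0,0],[0,0,0,0,0,0]]' | grep -E 'pos|force';  python3 - <<'E'
from h import *
s=st();t=np.array(s['tool_pos'])*1000;print(pl(t))
E
```

```text
tool_pos: [0.4596, 0.1373, 0.0646]
contact_force: [3.8, 0.2, 0.2]
tool_pos: [0.4599, 0.1373, 0.0644]
contact_force: [3.0, 1.8, -0.1]
tool_pos: [0.4602, 0.1373, 0.0642]
contact_force: [1.1, 0.8, 0.5]
tool_pos: [0.4609, 0.1373, 0.0642]
contact_force: [-0.1, 0.3, -1.4]
t 19.92 pos [460.9 137.3  64.2] F [-0.1  0.3 -1.4] M [-0.09  0.03 -0.03] op 23.5
[[0.962, -0.003, -0.273], [0.273, -0.001, 0.962], [-0.004, -1.0, -0.0]] q [-0.39  0.78 -0.    2.12  0.    0.24 -0.11]
[[61.98277964  0.69909678 64.20189978]]
```

```bash
python3 -m inch '[[1,0,0,0,0,0],[1,0,0,0,0,0],[1,0,0,0,0,0],[0,0,0,0,0,0],[0,0,0,0,0,0]]' | grep -E 'pos|force';  python3 - <<'E'
from h import *
s=st();t=np.array(s['tool_pos'])*1000;print(pl(t))
d=snap('wrist','wr15'); crop(d,180,130,450,310,2,'c21')
for n in('scene','side'):
    d=snap(n,n[:2]+'5'); u=proj(d,wo(25,0,40)/1000)[0]; a,b=int(u[0]),int(u[1]); crop(d,a-40,b-35,a+40,b+25,5,'e'+n)
a=cv2.imread('pics/escene.png');b=cv2.imread('pics/eside.png');cv2.imwrite('pics/e5.png',np.hstack([a,b]))
E
```

```text
tool_pos: [0.4654, 0.1388, 0.0646]
contact_force: [-0.2, -1.3, -1.1]
t 20.33 pos [465.4 138.8  64.6] F [-0.2 -1.3 -1.1] M [-0.07  0.06  0.03] op 23.6
[[0.962, -0.0, -0.273], [0.273, -0.0, 0.962], [-0.0, -1.0, 0.0]] q [-0.38  0.78 -0.    2.11  0.    0.25 -0.11]
[[57.19974879  0.45824578 64.57532259]]
```

View pics/c21.png

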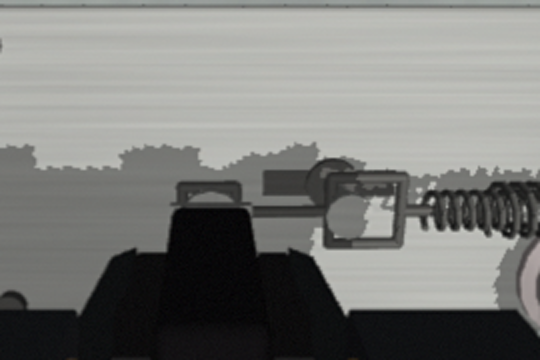

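View pics/e5.png

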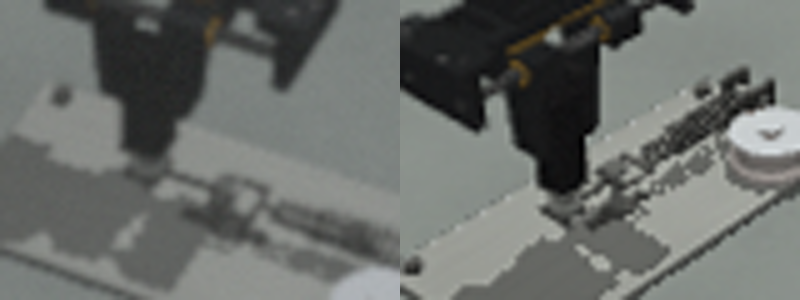

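```bash
python3 -m inch '[[-0.7,0,0,0,0,0],[0,-1,0,0,0,0],[0,-1,0,0,0,0],[0,-1,0,0,0,0],[0,-1,0,0,0,0],[0,-1,0,0,0,0],[0,0,0,0,0,0]]' | grep -E 'pos|force'; python3 -m inch '[[0,-1.5,0,0,0,0],[0,-1.5,0,0,0,0],[0,-1.5,0,0,0,0],[0,-1.5,0,0,0,0],[0,0,0,0,0,0]]' | grep -E 'pos|force'; python3 - <<'E'
from h import *
s=st();t=np.array(s['tool_pos'])*1000;print(pl(t))
d=snap('wrist','wr16'); crop(d,180,130,450,310,2,'c22')
us,vs,p=cloud(d); q=pl(p*1000)
m=(q[:,2]>30)&(q[:,2]<75)&(q[:,0]>23)&(q[:,0]<43)&(abs(q[:,1])<6);h=q[m]; print(len(h)); print(np.polyfit(h[:,0],h[:,2],1),np.median(h[:,0]),np.median(h[:,2]))
E
```

```text
tool_pos: [0.4649, 0.1387, 0.0699]
contact_force: [-1.1, -1.0, -1.9]
tool_pos: [0.4649, 0.1387, 0.0759]
contact_force: [0.5, 0.1, -1.5]
t 21.48 pos [464.9 138.7  75.9] F [ 0.5  0.1 -1.5] M [-0.11  0.03 -0.06] op 23.4
[[0.962, 0.0, -0.273], [0.273, 0.0, 0.962], [0.0, -1.0, 0.0]] q [-0.38  0.76 -0.    2.1  -0.    0.28 -0.11]
[[57.71558868  0.43852512 75.92381043]]
164
[2.62478590e-03 3.62440691e+01] 32.904116659397076 36.352656931045104
```

View pics/c22.png

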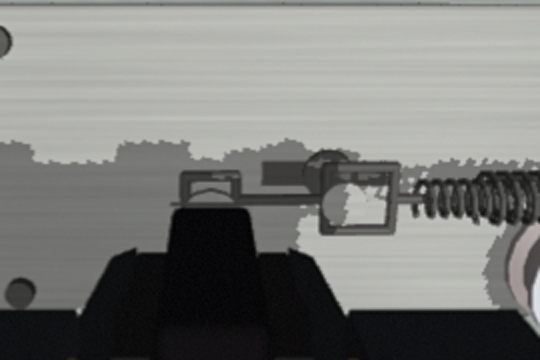

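```bash
python3 -m inch '[[0,-2,0,0,0,0],[0,-2,0,0,0,0],[0,-2,0,0,0,0],[0,-2,0,0,0,0],[0,-2,0,0,0,0],[0,-3,0,0,0,0],[0,-6,0,0,0,0],[0,-10,0,0,0,0],[0,-15,0,0,0,0],[0,-15,0,0,0,0],[0,-15,0,0,0,0],[0,-10,0,0,0,0]]' | grep -E 'pos|force'; python3 -m inch '[[0,0,-12,0,0,0],[0,0,-12,0,0,0],[0,0,-6,0,0,0],[0,0,0,0,0,0],[0,0,0,0,0,0]]' | grep -E 'pos|force'; python3 - <<'E'
from h import *
s=st();t=np.array(s['tool_pos'])*1000;print(pl(t))
d=snap('wrist','wr17'); crop(d,180,110,450,290,2.9 and 2,'c23')
us,vs,p=cloud(d); q=pl(p*1000)
for a,b in((22,27),(27,32),(32,40)):
    m=(q[:,2]>30)&(q[:,2]<75)&(q[:,0]>a)&(q[:,0]<b)&(abs(q[:,1])<6);h=q[m]; print(len(h),np.median(h,0).round(1))
to([523.3,-287.1,165],14,-19.8)
E
```

```text
tool_pos: [0.4651, 0.1387, 0.1613]
contact_force: [0.4, 0.2, -1.4]
tool_pos: [0.4728, 0.1098, 0.1597]
contact_force: [0.1, -0.1, -0.8]
t 22.95 pos [472.8 109.8 159.7] F [ 0.1 -0.1 -0.8] M [-0.04  0.04  0.03] op 23.7
[[0.962, -0.0, -0.273], [0.273, 0.0, 0.962], [-0.0, -1.0, 0.0]] q [-0.32  0.6  -0.01  2.04  0.01  0.49 -0.05]
[[ 57.97170212  30.3938693  159.6925696 ]]
20 [24.3 -0.7 36.8]
23 [29.  -0.2 36.3]
32 [36.  -0.6 36.4]
shift tool mm [ -60.14   -5.64 -396.1 ] az 15.89 tilt y [-4.e-04  5.e-04 -1.e+00] norm 400.7
per row [ -4.3   -0.4  -28.29]
turn about tool y rad 0.6228821589172625
```

View pics/c23.png

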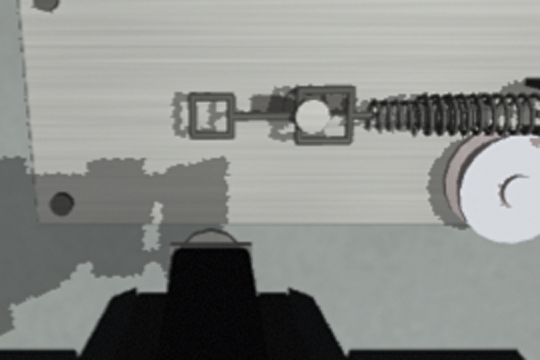

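The bright head at (313,116) covers the outer crossbar of the hook eye, the stem lies level (wire top about 36.4 mm) and the pull eye at (212,115) is free. So it is hooked, and the puller can go back to the stand.

```bash
python3 -m inch '[[-3,0,-18,0,0,0],[-4,0,-28,0,0,0],[-5,0,-34,0,0,0],[-6,0,-36,0,0,0],[-6,0,-36,0,0,0],[-6,0,-36,0,0,0],[-6,0,-36,0,0,0],[-6,0,-36,0,0,0],[-6,0,-36,0,0,0],[-5,0,-34,0,0,0],[-4,0,-28,0,0,0],[-3,0,-18,0,0,0]]' | grep -E 'pos|force'; python3 -m inch '[[0,0,-10,0,0.1,0],[0,0,-4,0,0.1,0],[0,0,0,0,0.1,0],[0,0,0,0,0.1,0],[0,0,0,0,0.1,0],[0,0,0,0,0.1,0],[0,0,0,0,0.022,0],[0,0,0,0,0,0]]'; python3 - <<'E'
from h import *
to([523.3,-287.1,165],None,-19.8)
E
```

```text
tool_pos: [0.5181, -0.2717, 0.1593]
contact_force: [-0.0, -0.3, -1.7]
clock: 24.67
tool_pos: [0.5218, -0.2808, 0.1593]
eef_rot: [-0.697, 0.121, -0.12, 0.697]
contact_force: [-0.5, 0.1, -1.8]
opening: 0.272
shift tool mm [ 3.55 -5.73 -5.47] az -19.61 tilt y [-6.e-04  6.e-04 -1.e+00] norm 8.7
turn about tool y rad 0.003284095078137886
```

```bash
python3 -m inch '[[2,5,-3,0,0,0],[1.3,10,-2.3,0,0,0],[0,15,0,0,0,0],[0,15,0,0,0,0],[0,8,0,0,0,0],[0,3,0,0,0,0],[0,0,0,0,0,0],[0,0,0,0,0,0]]' | grep -E 'pos|force'; python3 - <<'E'
from h import *
s=st();t=np.array(s['tool_pos'])*1000;to([523.3,-287.1,58])
for n in('scene','side'):
    d=snap(n,n[:2]+'6'); u=proj(d,(t-[0,0,46])/1000)[0]; a,b=int(u[0]),int(u[1]);print(a,b); crop(d,a-35,b-35,a+35,b+35,6,'e'+n)
a=cv2.imread('pics/escene.png');b=cv2.imread('pics/eside.png');cv2.imwrite('pics/e6.png',np.hstack([a,b]))
snap('wrist','wr18')
E
```

```text
tool_pos: [0.523, -0.2882, 0.1037]
contact_force: [0.6, -0.2, -1.2]
t 25.33 pos [ 523.  -288.2  103.7] F [ 0.6 -0.2 -1.2] M [-0.06  0.09  0.01] op 24.1
[[0.941, 0.0, 0.338], [-0.338, -0.0, 0.941], [0.0, -1.0, 0.0]] q [ 0.39  0.81  0.06  1.76 -0.08  0.58  0.16]
shift tool mm [-0.12 45.68  1.1 ] az -19.76 tilt y [ 3.e-04 -1.e-04 -1.e+00] norm 45.7
169 280
345 274
```

View pics/e6.png

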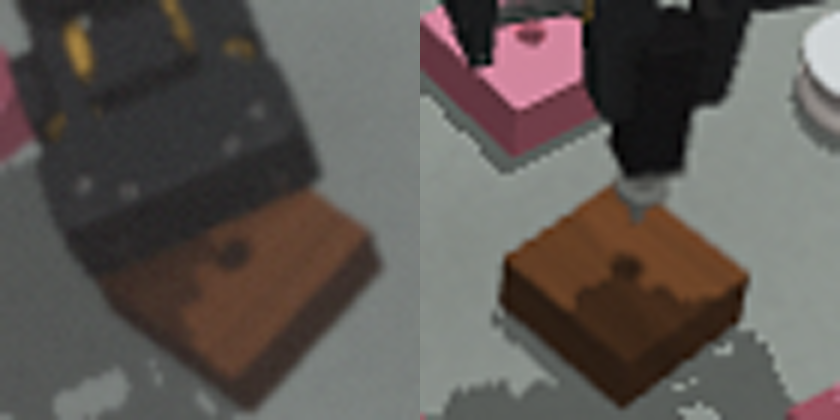

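View pics/wr18.png

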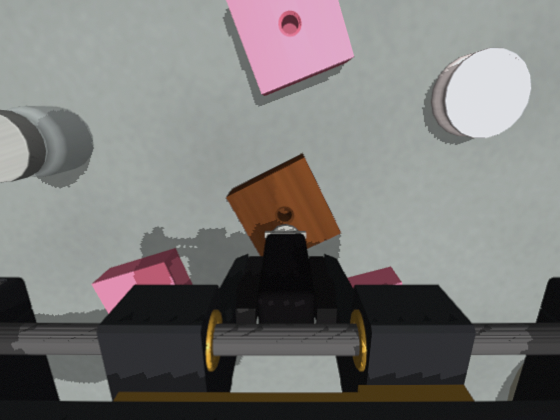

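```bash
python3 - <<'E'
from h import *
w=load('wr18');s=load('si6')
print((pt(w,285,213.5,.03)*1000).round(1),'side',(pt(s,310+(628-420-2.5)/6,239+(267-2.5)/6,.03)*1000).round(1))
t=pt(s,310+(637-420-2.5)/6,239+(219-2.5)/6,.0577)*1000; print('tip side',t.round(1))
c=load('sc6'); print('scene hole',(pt(c,169-35+(233-2.5)/6,280-35+(252-2.5)/6,.03)*1000).round(1))
us,vs,p=cloud(w);p=p*1000;m=(p[:,2]>28)&(p[:,2]<33)&(np.hypot(p[:,0]-522,p[:,1]+288)<60);print(cv2.minAreaRect(p[m][:,:2].astype(np.float32)))
a,b=np.percentile(us[(p[:,2]>95)&(p[:,2]<165)&(vs>240)&(vs<285)],[1,99]); print(a,b)
E
```

```text
[ 524.6 -286.    30. ] side [ 521.3 -288.3   30. ]
tip side [ 522.5 -288.1   57.7]
scene hole [ 521.6 -287.8   30. ]
((523.2440795898438, -287.31475830078125), (70.1903076171875, 70.88323974609375), 7.078415870666504)
227.0 344.0
```

```bash
python3 -m inch '[[-0.6,0,0.6,0,0,0],[0,6,0,0,0,0],[0,8,0,0,0,0],[0,6,0,0,0,0],[0,3,0,0,0,0],[0,2,0,0,0,0],[0,2,0,0,0,0],[0,2,0,0,0,0],[0,0,0,0,0,0]]' | grep -E 'pos|force'; python3 -m inch '[[0,2,0,0,0,0],[0,2,0,0,0,0],[0,2,0,0,0,0],[0,2,0,0,0,0],[0,0,0,0,0,0]]' | grep -E 'pos|force'; python3 -m inch '[[0,2,0,0,0,0],[0,2,0,0,0,0],[0,2,0,0,0,0],[0,0,0,0,0,0]]' | grep -E 'pos|force'
```

```text
tool_pos: [0.5224, -0.2871, 0.0742]
contact_force: [-0.7, 0.2, -1.4]
tool_pos: [0.5222, -0.287, 0.0661]
contact_force: [-0.3, 0.1, -0.4]
tool_pos: [0.5222, -0.287, 0.0601]
contact_force: [-0.8, 0.4, -0.2]
```

```bash
python3 -m inch '[[0,1,0,0,0,0],[0,0,0,0,0,0]]' | grep -E 'pos|force'; python3 -m inch '[[0,0.7,0,0,0,0],[0,0,0,0,0,0]]' | grep -E 'pos|force'; python3 -m inch '[[0,0.6,0,0,0,0],[0,0,0,0,0,0],[0,0,0,0,0,0]]' | grep -E 'pos|force'
```

```text
tool_pos: [0.5224, -0.2871, 0.0594]
contact_force: [0.2, 0.0, -1.4]
tool_pos: [0.5225, -0.2871, 0.0588]
contact_force: [-0.0, -0.3, -1.5]
tool_pos: [0.5225, -0.2871, 0.0583]
contact_force: [-0.3, -0.2, 0.1]
```

```bash
python3 -m inch '[[0,0.4,0,0,0,0],[0,0,0,0,0,0],[0,0,0,0,0,0]]' | grep -E 'pos|force'; python3 -m inch '[[0,0.4,0,0,0,0],[0,0,0,0,0,0],[0,0,0,0,0,0]]' | grep -E 'pos|force'
```

```text
tool_pos: [0.5225, -0.2872, 0.0579]
contact_force: [0.7, 0.6, -0.2]
tool_pos: [0.5225, -0.2872, 0.0579]
contact_force: [-1.4, 0.8, 4.7]
```

Firm contact: the shoulder is seated at TCP z 57.9, the same height as at the start. I'll open slowly and check.

```bash
python3 -m inch '[[0,-0.6,0,0,0,0],[0,0,0,0,0,0]]' | grep -E 'pos|force'; python3 -m inch '[[0,0,0,0,0,0],[0,0,0,0,0,0],[0,0,0,0,0,0],[0,0,0,0,0,0],[0,0,0,0,0,0],[0,0,0,0,0,0]]' 40; python3 -m inch '[[0,0,0,0,0,0],[0,0,0,0,0,0],[0,0,0,0,0,0],[0,0,0,0,0,0],[0,0,0,0,0,0],[0,0,0,0,0,0],[0,0,0,0,0,0],[0,0,0,0,0,0]]' 80; python3 - <<'E'
from h import *
st(); snap('wrist','wr19')
E
```

```text
tool_pos: [0.5225, -0.2871, 0.0579]
contact_force: [0.3, 0.6, 0.3]
clock: 28.73
tool_pos: [0.5225, -0.2871, 0.058]
eef_rot: [-0.697, 0.121, -0.121, 0.697]
contact_force: [-0.2, -0.0, 0.0]
opening: 0.454
clock: 29.4
tool_pos: [0.5225, -0.2872, 0.0581]
eef_rot: [-0.697, 0.121, -0.121, 0.697]
contact_force: [0.1, 0.0, -0.2]
opening: 0.908
t 29.4 pos [ 522.5 -287.2   58.1] F [ 0.1  0.  -0.2] M [-0.06  0.1   0.04] op 80.0
[[0.941, 0.0, 0.338], [-0.338, 0.0, 0.941], [-0.0, -1.0, 0.0]] q [ 0.4   0.87  0.05  1.78 -0.09  0.49  0.16]
```

View pics/wr19.png

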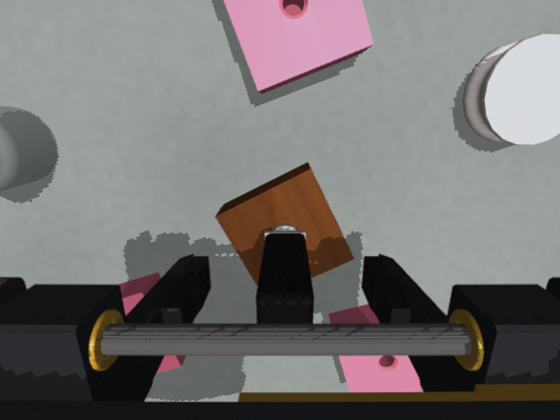

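The puller stands upright, free between the open fingers, with the handle at (285,270). Next I raise straight up and look at the whole scene.

```bash
python3 -m inch '[[0,-4,0,0,0,0],[0,-8,0,0,0,0],[0,-15,0,0,0,0],[0,-20,0,0,0,0],[0,-20,0,0,0,0],[0,-20,0,0,0,0],[0,-20,0,0,0,0],[0,-20,0,0,0,0],[0,-10,0,0,0,0],[0,-5,0,0,0,0],[0,0,0,0,0,0],[0,0,0,0,0,0]]' | grep -E 'pos|force'; python3 -m inch '[[0,0,15,0,0,0],[0,0,25,0,0,0],[0,0,25,0,0,0],[0,0,15,0,0,0],[0,0,0,0,0,0],[0,0,0,0,0,0]]' | grep -E 'pos|force'; python3 - <<'E'
from h import *
st(); d=snap('wrist','wr20')
us,vs,p=cloud(d); p=p*1000
m=(p[:,2]>113)&(p[:,2]<121)&(np.hypot(p[:,0]-522,p[:,1]+288)<40); q=p[m]; print(len(q),np.median(q,0),cv2.minAreaRect(q[:,:2].astype(np.float32)))
a=snap('scene','sc7'); b=snap('side','si7')
crop(a,235,135,365,225,3,'f1');crop(b,195,160,305,240,3.5 and 3,'f2'); crop(b,310,245,380,315,4,'f3'); crop(a,135,240,215,320,4,'f4')
f=[cv2.imread(f'pics/f{i}.png') for i in(1,2,3,4)]
H=600;W=800;c=np.zeros((600,800,3),np.uint8)
c[:270,:390]=f[0];c[:240,400:730]=f[1];c[280:560,:280]=f[2];c[280:600,400:720]=f[3]
cv2.imwrite('pics/f.png',c)
E
```

```text
tool_pos: [0.5221, -0.2869, 0.1995]
contact_force: [-0.1, -0.4, -0.5]
tool_pos: [0.549, -0.2113, 0.1989]
contact_force: [-0.5, -1.1, 0.2]
t 30.95 pos [ 549.  -211.3  198.9] F [-0.5 -1.1  0.2] M [-0.07  0.04  0.01] op 79.9
[[0.942, -0.002, 0.336], [-0.336, 0.0, 0.942], [-0.002, -1.0, -0.0]] q [ 0.23  0.66  0.09  1.71 -0.08  0.78  0.02]
595 [ 523.05390526 -285.72669296  116.15487529] ((522.72314453125, -286.69793701171875), (24.30573081970215, 23.419679641723633), 69.75283813476562)
```

View pics/f.png

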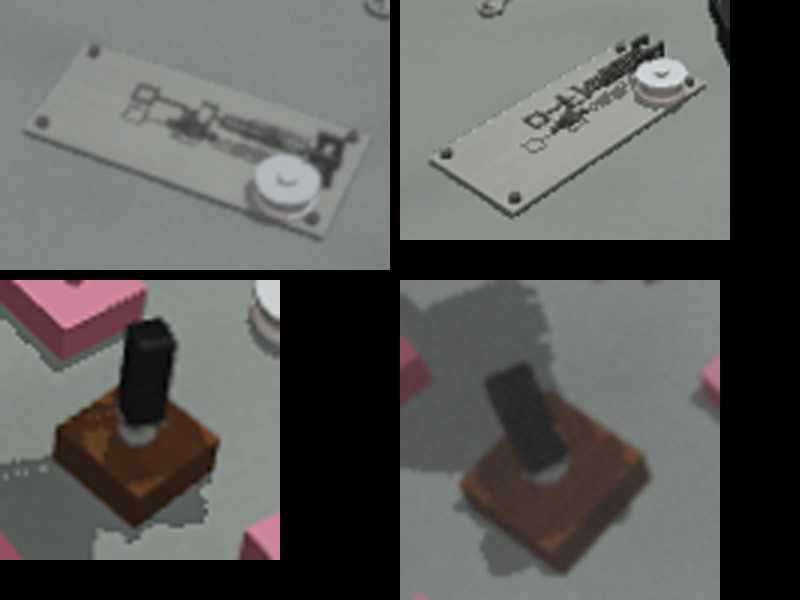

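View pics/sc7.png

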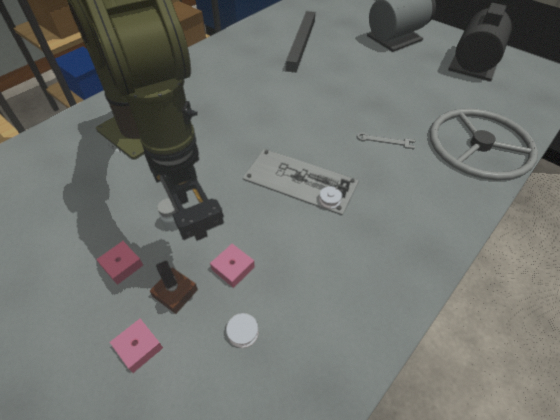

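The scene shows the spring level and stretched across the post at about (300,176). The puller is upright in the brown stand at (172,280), and the jar, spare pulley at (242,330) and wrench at (386,140) look where they were. I'm handing it in.

```bash
python3 - <<'E'
from h import *
st(); print(r.finish_job())
E
```

```text
t 31.1 pos [ 548.4 -214.   199.6] F [ 0.4 -0.9 -1.1] M [-0.19  0.09  0.04] op 79.9
[[0.94, -0.001, 0.341], [-0.341, -0.001, 0.94], [-0.001, -1.0, -0.002]] q [ 0.24  0.66  0.1   1.71 -0.08  0.78  0.02]
the job is handed in; nothing more can be done
None
```

The spring is hooked on the anchor post and stays stretched by itself, and the puller is back in its wooden stand. The job was handed in at 31 s; no verdict was reported.

**What I did:** I put the prong in the pull eye and stretched the spring about 27 to 29 mm. I lowered the hook eye over the head in 1 mm steps with wrist-camera and force checks, and the upward force stayed under about 3 N. I then eased it back until the crossbar took the load, with the tension on the puller going from 7.5 N to 0. Finally I lifted the prong out without any catch and returned the puller to its stand.

**Last checks:**
- **Spring:** After the prong left, the wire lay level with its top about 36.4 mm above the bench, under the 38 mm underside of the head. The head covered the outer crossbar, and the later scene view still showed the spring hooked.
- **Puller:** It seated at the same gripper height as when I took it. Its top is 116 mm above the bench and centred over the stand to within about 1 mm.
- **Bystanders:** The spare pulley and wrench look where they were. The jar is mostly hidden by the arm in the last scene picture, so its place was not measured again, but the arm never came close to it.

**Disagreements:** The wrist camera and the arm's own position differed by about 1.2 mm, and I allowed for that. The cameras' estimates of the stand hole also spread by 2 to 3 mm; I used a middle value, and the prong went in without catching.

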